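# Deburr milled blocks by hand in a bowl of pellets on an indexing plate

## Task

Deburr this batch: put every milled block from the mat into the bowl of ceramic pellets, then take the stirring rod and, with its tip down on the bowl's floor, stir round the bowl at least three full turns, so that every pellet is clearly shifted from where it lay and nothing is spilled; keep your fingers off the pellets. Stand the rod back in its holder and let go, and only then turn the plate by its handle to its next detent, so that the empty drain tray comes round to where the bowl was. Leave the screwdriver and the bottle alone.

Things in the scene. Friction and masses are not known exactly. Their poses are not given: they have to be found in the camera images.
- station: indexing station on the bench, fixed: grey round base with a turning aluminium plate (360 mm diameter, its top 40 mm above the bench) that carries the bowl, an empty steel drain tray and the black handle. Origin on the plate's axis, at bench height, z up. A detent housing, 80 mm high, stands 225 mm from the axis on the +x side and does not turn
- plate (a joint): turn of the plate about the station origin, rad, anticlockwise seen from above. Two detents: 0 (first, at the start: bowl towards the robot) and 1.571 (next: tray where the bowl was), stops 0.06 beyond each. A sprung ball drops between two pins at each: about 2 N m (12 N at the handle) is needed to leave the first and half as much to enter the next, which draws the plate in over its last 0.05 rad
- bowl_in (a point): centre of the bowl's inner floor, 45 mm above the bench, 100 mm from the plate's axis; its axes turn with the plate and are parallel to the station's when the plate is at 0. The black round bowl is fixed on the plate: inner diameter 140 mm, outer 150 mm, 50 mm deep (rim 95 mm above the bench)
- handle_top (a point): centre of the top of the plate's handle, an upright black round post 20 mm in diameter that stands 90 mm out of the plate (top 130 mm above the bench), 160 mm from the plate's axis, 135 deg round from the station's +x when the plate is at 0 (midway between bowl and tray). It turns with the plate; pinch or push it
- mat: black rubber mat, 190 x 170 x 6 mm, fixed, on one side of the station (left or right); the blocks lie on it; origin under its centre
- holder: dark steel rod holder, fixed, on the other side of the station: a 90 mm round base with a tube (outer 29 mm, inner 22 mm) that opens above 34 mm into a funnel mouth 64 mm wide (57 inside), 50 mm above the bench; its inner floor is 8 mm above the bench. Origin under its centre
- rod: stirring rod, 109 mm long: a round steel bar 18 mm in diameter with a round tip, at 52 to 57 mm a black guard disc 48 mm in diameter, above it a flat wooden grip 28 x 16 mm to the top (steadiest held with the fingertips on the disc). Origin at the tip's lowest point, z along the rod to its top, x across the grip's 28 mm, y across its 16 mm. 140 g. Starts standing in the holder, leaning a little
- block0: small milled aluminium block, 28 x 16 x 16 mm, with dark screw holes; origin at the centre of its underside as built, x along its 28 mm length, z from underside to top. At the start it lies flat on the black mat; 2 to 4 blocks are present. Mass about 35 g
- block1: small milled aluminium block, 28 x 16 x 16 mm, with dark screw holes; origin at the centre of its underside as built, x along its 28 mm length, z from underside to top. At the start it lies flat on the black mat; 2 to 4 blocks are present. Mass about 35 g
- block2: small milled aluminium block, 28 x 16 x 16 mm, with dark screw holes; origin at the centre of its underside as built, x along its 28 mm length, z from underside to top. At the start it lies flat on the black mat; 2 to 4 blocks are present. Mass about 35 g
- block3: small milled aluminium block, 28 x 16 x 16 mm, with dark screw holes; origin at the centre of its underside as built, x along its 28 mm length, z from underside to top. At the start it lies flat on the black mat; 2 to 4 blocks are present. Mass about 35 g
- pellet0: chunky smooth grey ceramic deburring pellet, a short cylinder 20 mm in diameter and 16 mm long, about 15 g; origin at the centre of one flat end (the lower one at the start), z along its length. Starts in the bowl; may tip and roll when stirred
- pellet1: chunky smooth grey ceramic deburring pellet, a short cylinder 20 mm in diameter and 16 mm long, about 15 g; origin at the centre of one flat end (the lower one at the start), z along its length. Starts in the bowl; may tip and roll when stirred
- pellet2: chunky smooth grey ceramic deburring pellet, a short cylinder 20 mm in diameter and 16 mm long, about 15 g; origin at the centre of one flat end (the lower one at the start), z along its length. Starts in the bowl; may tip and roll when stirred
- pellet3: chunky smooth grey ceramic deburring pellet, a short cylinder 20 mm in diameter and 16 mm long, about 15 g; origin at the centre of one flat end (the lower one at the start), z along its length. Starts in the bowl; may tip and roll when stirred
- pellet4: chunky smooth grey ceramic deburring pellet, a short cylinder 20 mm in diameter and 16 mm long, about 15 g; origin at the centre of one flat end (the lower one at the start), z along its length. Starts in the bowl; may tip and roll when stirred
- pellet5: chunky smooth grey ceramic deburring pellet, a short cylinder 20 mm in diameter and 16 mm long, about 15 g; origin at the centre of one flat end (the lower one at the start), z along its length. Starts in the bowl; may tip and roll when stirred
- screwdriver: bystander: red-handled screwdriver lying beyond the work, about 0.2 m long; not to be disturbed
- bottle: bystander: grey bottle, 54 mm in diameter, 130 mm tall, standing beyond the work; origin under its centre; not to be disturbed

How it is judged:
By the outcome, as a careful person would: the job done as asked, in the order asked, and still so for the second after the job is handed in, with the robot touching nothing.
Of block0, block1, block2, block3 only 2 to 4 are there at a start; the rules pass over those that are not, and their reading is None.
At some moment in a run one of block0, block1, block2, block3 may be knocked a few centimetres aside while the robot is not near it.
Once in a run the grip may slacken for a moment while it holds something.
It also fails if it takes over 208 s, if anything falls off the work surface, if the arm or the gripper's body presses on something with over 40 N, if the wrist force passes 120 N, or if a joint passes its speed limit or range.

## Robot

A 7-joint arm with a two-finger parallel gripper is mounted at the origin on the work surface. World frame = base frame: x ahead of the robot, y to its left, z up, the work surface at z = 0. Lengths are in m, angles in degrees, forces in N, time in s.
With the tool pointing down it reaches from about 0.375 to 0.925 m from the base axis. Payload 3.1 kg.
Tool frame: the origin (TCP) lies midway between the tips of the shut fingers; the grasp point (between the pads) lies ctrl.tcp_to_grasp behind it (ctrl.tcp_to_grasp is the distance from the TCP to the grasp point, in m); z points along the fingers, y is the line along which they close (so a half turn about z gives the same grasp; the last joint's range is limited). The gripper opens to 85 mm and grips with 20 to 120 N. Pads are 22 mm wide; open, the fingers measure 114 mm over their backs; the gripper's body (76 mm by 85 mm) begins 54 mm behind the grasp point. The pads swing forward as they close: fully open they stand 13 mm farther back than shut.
Start: joints at [61.604, 21.939, 2.515, 91.553, -1.026, 66.532, -2.859], TCP at [0.252, -0.599, 0.231] pointing down, gripper open.
Joint ranges: [-149.38, 149.38], [-23.57, 123.04], [-84.95, 90], [0, 143.3], [-89.99, 269.99], [3.08, 112.72], [-163.45, 163.45]. Speed limits (degrees/s): [159.86, 159.86, 180, 180, 180, 180, 180].

## Interface

Orientations are given as [roll, pitch, yaw] about the fixed x, y, z axes, in that order (R = Rz(yaw) Ry(pitch) Rx(roll)).
In Python, from bench import ctrl gives the robot as it stands.
- The arm moves only by the tool carry_out, never from a script. Its argument "rows" is a list of rows, each a list of 7 numbers: the shift along the tool's x, y, z as a fraction of full scale, then the turn, a rotation vector about the tool's x, y, z as a fraction of full scale, then the closure, from 0 (fully open) to 1 (shut). A call has 1 to 10 rows; each row is the pose to reach, as a shift and turn from the pose commanded when the call began, along the tool's axes at that moment; what a row does not reach only later rows make up. Full scale, the value 1, is 0.3 m for a shift and 0.5 rad for a turn. A row lasts 1/12 s, in which the tool goes at most 41.7 mm and 7.16 degrees, less where a joint would pass 70% of its speed; a pose out of reach is approached as far as the arm can. A call with a number of a shift or a turn outside -1 to 1 is refused whole. A call with a gripper value outside its range is refused whole. The fingers move at their own pace and stop on an object; "force" is the grip in N (left out, the last holds). Time passes only in rows, so rows that repeat a pose let the fingers close. It gives the time, the measured TCP pose, the force, the opening and the grip force at its end, in the units of the state.
- ctrl.read_state(): the state, without advancing time (a new reading comes with each control period).
- ctrl.read_camera(name): name is "scene" or "top" or "wrist"; returns a dict with "frame" (384x512x3 uint8, red, green, blue), "K" (3x3 intrinsics, pixels), "D" ([k1, k2, p1, p2, k3] as OpenCV has them; the pictures are not rectified), "R" (3x3) and "t" (3): a world point X has camera coordinates R X + t. Camera axes: x right, y down, z forward; pixel columns grow to the right and rows downward; lengths in m; the calibration is good to about 2 mm. A picture is of the moment at which its call begins. There is no depth.
- ctrl.hand_in(): hands the job in; it is judged then, once.
The state is a dict: "time_s": time; "qpos": joint angles; "joint_vel": joint speeds; "tau": joint torques, N m; "tool_pos": TCP position; "eef_rot": TCP orientation; "force": force on the tool from outside, world axes, zero at the start; "moment": the same for the moment, N m; "finger_gap": finger opening in m; "grasp_force": force on a finger pad.
Only numpy, scipy, OpenCV 4.12 (cv2) and the standard library are available. Lean on these libraries where they do the work, as an engineer would, in place of code of your own. Each camera call takes 0.05 s, during which the arm holds its last target. There are 200 camera calls.

## Working session

There is one attempt and no reset: what is moved stays moved. The work goes in short steps, Python scripts to look and compute and a tool call to move; the robot and the scene stay as the last step left them, time stands still between calls to the robot, and variables do not carry over. Pictures are saved under pics/ and viewed, at most 14 in all, crops included, and the job is handed in when it is done.

Besides the shell and the picture viewer there is one more tool, called by a JSON object that holds its "name" and its "arguments". carry_out: Moves the arm, as the interface text tells. Its arguments: {"type":"object","properties":{"rows":{"type":"array","items":{"type":"array","items":{"type":"number","minimum":-1,"maximum":1}}},"force":{"type":"number"}},"required":["rows"]}

```bash
mkdir -p pics; ls
cat > h.py <<'E'
import numpy as np, cv2
from bench import ctrl
from scipy.spatial.transform import Rotation as Ro
def snap(name,fn=None,crop=None,scale=1):
    c=ctrl.read_camera(name); np.savez(f'{name}.npz',**c)
    if fn: save(c,fn,crop,scale)
    return c
def load(name): return dict(np.load(f'{name}.npz'))
def save(c,fn,crop=None,scale=1):
    im=c['frame'][:,:,::-1]
    if crop: x0,y0,x1,y1=crop; im=im[y0:y1,x0:x1]
    cv2.imwrite('pics/'+fn,cv2.resize(im,None,fx=scale,fy=scale,interpolation=cv2.INTER_CUBIC))
def w(c,uv,z):
    p=cv2.undistortPoints(np.array(uv,float).reshape(-1,1,2),c['K'],c['D'])[:,0]
    d=np.c_[p,np.ones(len(p))]@c['R']; o=-c['R'].T@c['t']
    return o+d*((z-o[2])/d[:,2])[:,None]
def px(c,P):
    return cv2.projectPoints(np.array(P,float).reshape(-1,1,3),cv2.Rodrigues(c['R'])[0],c['t'],c['K'],c['D'])[0][:,0]
def st():
    s=ctrl.read_state()
    print({k:np.round(s[k],4).tolist() for k in ('time_s','tool_pos','eef_rot','force','finger_gap','grasp_force')}); return s
def go(P,yaw=None):
    """shift fractions in tool axes for TCP target P; turn to tool-down with yaw (tool x dir, roll 180)"""
    s=ctrl.read_state(); R=Ro.from_euler('xyz',s['eef_rot'],degrees=True)
    d=R.inv().apply(np.array(P)-s['tool_pos'])
    r=np.zeros(3)
    if yaw is not None: r=(R.inv()*Ro.from_euler('xyz',[180,0,yaw],degrees=True)).as_rotvec()
    print('frac',np.round(d/0.3,3),np.round(r/0.5,3),'dist',round(float(np.linalg.norm(d)),3))
E
python3 - <<'E'
from h import *
s=st(); print(s['qpos'],ctrl.tcp_to_grasp)
for n in('scene','top','wrist'):
    c=snap(n,n+'0.png',None,1.5); print(n,-c['R'].T@c['t'])
E
```

```text
pics
{'time_s': 0.0, 'tool_pos': [0.2514, -0.5984, 0.2299], 'eef_rot': [-179.8494, 0.0067, 22.7965], 'force': [-0.2848, -0.1577, -0.8883], 'finger_gap': 0.0854, 'grasp_force': 0.0}
[61.6050949  21.99301962  2.51101918 91.65016503 -1.02697384 66.53009102
 -2.85838973] 0.0187
scene [1.14738801 0.27134404 1.03067497]
top [0.41788766 0.00312404 1.31136699]
wrist [ 0.31464611 -0.57321274  0.37294701]
```

```bash
ls -la pics; nproc
```

```text
total 1580
drwxr-xr-x 2 agent agent   4096 Nov 30 08:39 .
drwxr-xr-x 3 agent agent   4096 Nov 30 08:39 ..
-rw-r--r-- 1 agent agent 476422 Nov 30 08:39 scene0.png
-rw-r--r-- 1 agent agent 452085 Nov 30 08:39 top0.png
-rw-r--r-- 1 agent agent 675033 Nov 30 08:39 wrist0.png
4
```

View pics/top0.png

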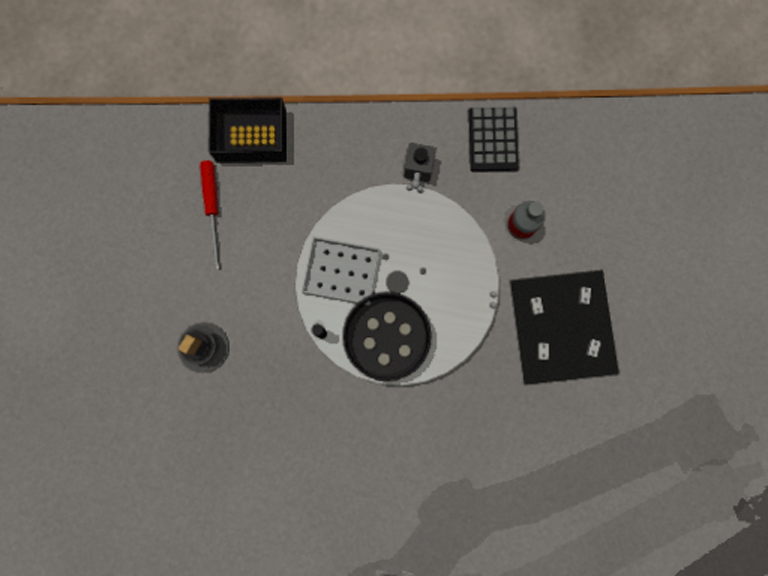

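View pics/scene0.png

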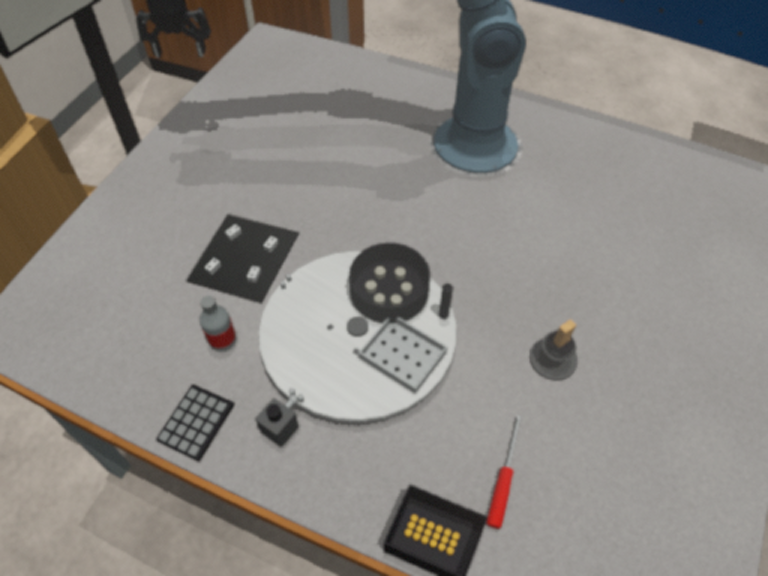

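Run:
```python
from h import *
c=load('top'); im=c['frame'][:,:,::-1]
f=lambda x0,y0,n,s:cv2.resize(im[y0:y0+n,x0:x0+n],None,fx=s,fy=s,interpolation=cv2.INTER_CUBIC)
a=np.hstack([f(338,176,80,5),f(218,188,80,5)]); 
cv2.imwrite('pics/crop1.png',a)
# blocks centroid + orientation by threshold on mat
g=cv2.cvtColor(c['frame'],cv2.COLOR_RGB2GRAY); m=np.zeros_like(g); m[180:256,340:412]=g[180:256,340:412]
m=((m>120)*255).astype(np.uint8); m[:, :344]=0
n,_,stt,ce=cv2.connectedComponentsWithStats(m)
L=_
for i in range(1,n):
    if stt[i,4]<15: continue
    ys,xs=np.nonzero(L==i); 
    P=w(c,np.c_[xs,ys],0.022); mu=P[:,:2].mean(0); ev,V=np.linalg.eigh(np.cov(P[:,:2].T)); a=np.degrees(np.arctan2(V[1,1],V[0,1]))
    print('block',ce[i].round(1),stt[i,4],mu.round(4),'long yaw',round(a%180,1),(np.sqrt(ev*12)*1000).round(1))
k=1/1.5
P=lambda u,v,z:w(c,[(u*k,v*k)],z)[0].round(4)
print('detent',P(420,155,.08),'handle',P(319,330,.13),'holder',P(203,348,0))
print('plate edges',P(296,284,.04),P(499,284,.04),P(400,184,.04),P(400,386,.04))
print('bowl rim',P(343,337,.095),P(432,337,.095),P(388,292,.095),P(388,382,.095))
```

```text
block [390.2 196.3] 44 [ 0.5742 -0.3617] long yaw 172.6 [15.1 26.7]
block [357.6 203.4] 51 [ 0.5569 -0.274 ] long yaw 11.1 [17.3 24.7]
block [395.7 231.7] 52 [ 0.4797 -0.3704] long yaw 162.0 [15.7 27.4]
block [362.2 233.5] 57 [ 0.4764 -0.282 ] long yaw 178.3 [17.5 24.6]
detent [ 0.8188 -0.0702  0.08  ] handle [0.5113 0.1046 0.13  ] holder [0.4937 0.3229 0.    ]
plate edges [0.6004 0.1523 0.04  ] [ 0.5936 -0.206   0.04  ] [ 0.7787 -0.0352  0.04  ] [ 0.4186 -0.0271  0.04  ]
bowl rim [0.5015 0.0677 0.095 ] [ 0.4986 -0.0812  0.095 ] [ 0.5759 -0.0091  0.095 ] [ 0.4255 -0.0061  0.095 ]
```

View pics/crop1.png

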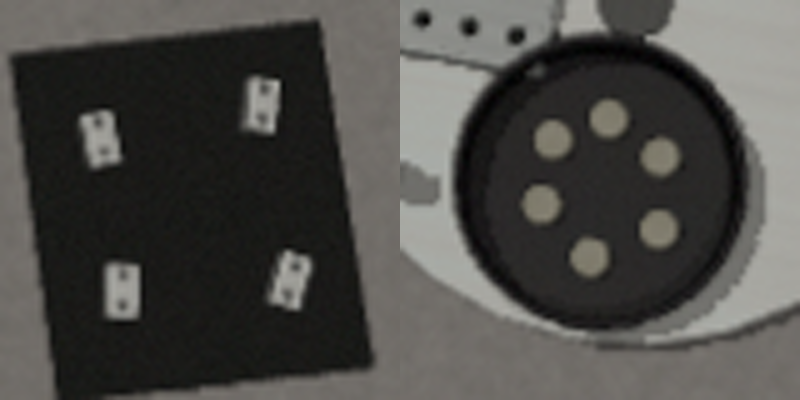

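Run:
```python
from h import *
go([.476,-.282,.13],-2)
c=load('wrist'); s=ctrl.read_state(); p=s['tool_pos']
print(px(c,[p,[p[0],p[1],0.02]]),c['R'].round(2),c['K'].round(0))
```

```text
frac [ 1.099 -0.682  0.335] [-0.004  0.001  0.866] dist 0.401
[[258.038524   242.78682892]
 [259.25426388 167.04720076]] [[ 0.39 -0.92 -0.  ]
 [-0.89 -0.37  0.27]
 [-0.25 -0.1  -0.96]] [[296.   0. 259.]
 [  0. 296. 191.]
 [  0.   0.   1.]]
```

{"name": "carry_out", "arguments": {"rows": [[0.14,-0.085,0,0,0,0.11,0],[0.28,-0.17,0,0,0,0.22,0],[0.42,-0.26,0,0,0,0.33,0],[0.55,-0.34,0,0,0,0.44,0],[0.69,-0.43,0.08,0,0,0.55,0],[0.82,-0.51,0.17,0,0,0.65,0],[0.96,-0.6,0.25,0,0,0.76,0],[1,-0.682,0.335,0,0,0.866,0],[1,-0.682,0.335,0,0,0.866,0]]}}

```text
time_s: 0.9
tool_pos: [0.4452, -0.3037, 0.1381]
eef_rot: [180.0, -0.1, -2.1]
force: [-0.4, -0.0, -0.2]
finger_gap: 0.0857
grasp_force: 0.0
```

```bash
cat >> h.py <<'E'
def blocks(c,z=.022):
    g=cv2.cvtColor(c['frame'],cv2.COLOR_RGB2GRAY)
    n,L,stt,ce=cv2.connectedComponentsWithStats(cv2.morphologyEx((g>110).astype(np.uint8)*255,cv2.MORPH_CLOSE,np.ones((9,9))))
    for i in range(1,n):
        x,y,bw,bh,a=stt[i]
        if a<60 or a>12000 or x==0 or y==0 or x+bw>=512 or y+bh>=384: continue
        cn=cv2.findContours((L==i).astype(np.uint8),0,1)[0][0]
        P=w(c,cn[:,0].astype(float),z)[:,:2]
        (cx,cy),(a1,a2),an=cv2.minAreaRect((P*1000).astype(np.float32))
        if max(a1,a2)>60: continue
        if a1<a2: an+=90
        print('blk px',ce[i].round(0),a,'xy',round(cx/1000,4),round(cy/1000,4),'size',round(a1,1),round(a2,1),'yaw',round((an+90)%180-90,1))
E
python3 - <<'E'
from h import *
st(); c=snap('wrist','w1.png'); blocks(c)
print(px(c,[[.476,-.282,.022]]))
E
```

```text
{'time_s': 0.9, 'tool_pos': [0.4452, -0.3037, 0.1381], 'eef_rot': [179.9648, -0.0814, -2.0843], 'force': [-0.3795, -0.018, -0.1627], 'finger_gap': 0.0857, 'grasp_force': 0.0}
blk px [324.  31.] 732 xy 0.5728 -0.3613 size 16.3 27.4 yaw -8.7
blk px [218.  57.] 700 xy 0.5562 -0.2745 size 27.7 16.1 yaw 8.0
blk px [333. 147.] 603 xy 0.4794 -0.3696 size 18.3 27.7 yaw -19.5
blk px [232. 155.] 556 xy 0.4752 -0.2819 size 15.1 26.7 yaw -3.0
blk px [328. 257.] 61 xy 0.3724 -0.3698 size 8.9 8.7 yaw 85.1
[[232.47119695 154.3265119 ]]
```

View pics/w1.png

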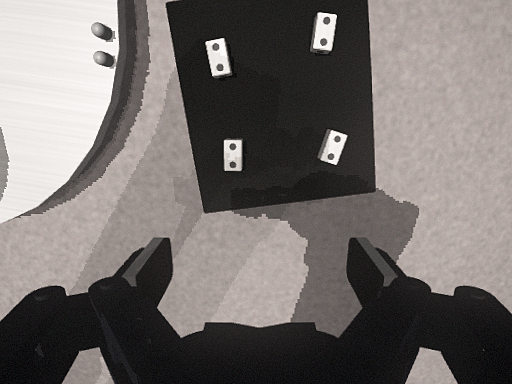

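```bash
cat >> h.py <<'E'
def plan(*wps):
    s=ctrl.read_state(); p=np.array(s['tool_pos']); y=s['eef_rot'][2]
    for q in wps:
        P,y2=np.array(q[:3]),(q[3] if len(q)>3 else y)
        R=Ro.from_euler('xyz',[180,0,y],degrees=True)
        d=R.inv().apply(P-p)/.3; r=-((y2-y+180)%360-180)/180*np.pi/.5
        print(np.round(P,4),y2,'->',np.round(d,3).tolist(),'rz',round(r,3),'minrows',int(np.ceil(max(np.linalg.norm(d)*.3/.0417,abs(r)*28.65/7.16)))); p,y=P,y2
E
python3 - <<'E'
from h import *
plan((.4752,-.2819,.05,-3),(.4752,-.2819,.009),(.4752,-.2819,.135),(.5007,-.0,.135),(.5007,.002,.066),(.5007,.002,.135),(.5007,-.01,.135,8))
E
```

```text
[ 0.4752 -0.2819  0.05  ] -3 -> [0.096, -0.036, 0.276] rz 0.057 minrows 3
[ 0.4752 -0.2819  0.009 ] -3 -> [-0.0, -0.0, 0.137] rz 0.0 minrows 1
[ 0.4752 -0.2819  0.135 ] -3 -> [0.0, 0.0, -0.42] rz 0.0 minrows 4
[ 0.5007 -0.      0.135 ] -3 -> [0.036, -0.943, -0.0] rz 0.0 minrows 7
[0.5007 0.002  0.066 ] -3 -> [-0.0, -0.007, 0.23] rz 0.0 minrows 2
[0.5007 0.002  0.135 ] -3 -> [0.0, 0.0, -0.23] rz 0.0 minrows 2
[ 0.5007 -0.01    0.135 ] 8 -> [0.002, 0.04, 0.0] rz -0.384 minrows 2
```

{"name": "carry_out", "arguments": {"rows": [[0.05,-0.02,0.1,0,0,0.03,0.3],[0.096,-0.036,0.2,0,0,0.057,0.3],[0.096,-0.036,0.276,0,0,0.057,0.3],[0.096,-0.036,0.34,0,0,0.057,0.3],[0.096,-0.036,0.413,0,0,0.057,0.3],[0.096,-0.036,0.413,0,0,0.057,0.3],[0.096,-0.036,0.413,0,0,0.057,1],[0.096,-0.036,0.413,0,0,0.057,1],[0.096,-0.036,0.413,0,0,0.057,1],[0.096,-0.036,0.413,0,0,0.057,1]], "force": 50}}

```text
time_s: 1.78
tool_pos: [0.4746, -0.2966, 0.0167]
eef_rot: [179.9, -0.2, -3.7]
force: [0.4, -0.9, 1.0]
finger_gap: 0.0138
grasp_force: 49.8
```

{"name": "carry_out", "arguments": {"rows": [[0,0,0,0,0,0,1],[0,0,0,0,0,0,1],[0,0,0,0,0,0,1],[0,0,-0.1,0,0,0,1],[0,0,-0.2,0,0,0,1],[0,0,-0.3,0,0,0,1],[0,0,-0.42,0,0,0,1],[0,0,-0.42,0,0,0,1]]}}

```text
time_s: 2.45
tool_pos: [0.4783, -0.2986, 0.1487]
eef_rot: [179.6, -0.8, -3.7]
force: [2.2, -0.8, 0.9]
finger_gap: 0.014
grasp_force: 49.3
```

Run:
```python
from h import *
st(); plan((.5007,-.0,.135),(.5007,.002,.066))
```

```text
{'time_s': 2.45, 'tool_pos': [0.4783, -0.2986, 0.1487], 'eef_rot': [179.6257, -0.7776, -3.6635], 'force': [2.2376, -0.821, 0.8799], 'finger_gap': 0.014, 'grasp_force': 49.3043}
[ 0.5007 -0.      0.135 ] -3.6634602774294094 -> [0.011, -0.998, 0.046] rz -0.0 minrows 8
[0.5007 0.002  0.066 ] -3.6634602774294094 -> [-0.0, -0.007, 0.23] rz -0.0 minrows 2
```

Run:
```python
from h import *
c=snap('wrist','w2.png');s=st(); print(s['joint_vel'].round(2),s['qpos'].round(2)); blocks(c)
```

```text
{'time_s': 2.5, 'tool_pos': [0.4767, -0.2977, 0.1458], 'eef_rot': [179.725, -0.5654, -3.6603], 'force': [0.6484, -0.9076, -0.611], 'finger_gap': 0.0137, 'grasp_force': 49.3011}
[-0.12  3.1   0.02  3.86 -0.   -0.49 -0.03] [ 32.3   17.75  -5.26 108.44   2.03  53.27 -67.58]
blk px [323.  75.] 614 xy 0.573 -0.3614 size 15.8 28.2 yaw -9.3
blk px [225. 101.] 580 xy 0.5565 -0.2745 size 27.8 15.5 yaw 8.2
blk px [334. 180.] 462 xy 0.4791 -0.3707 size 16.1 27.6 yaw -18.1
blk px [254. 223.] 171 xy 0.4404 -0.2939 size 22.4 8.3 yaw 86.2
blk px [300. 238.] 133 xy 0.4224 -0.3376 size 27.8 11.7 yaw 41.6
blk px [144. 320.] 205 xy 0.3368 -0.1644 size 10.2 37.3 yaw -54.3
blk px [375. 320.] 204 xy 0.3185 -0.4176 size 35.1 10.6 yaw 47.2
```

View pics/w2.png

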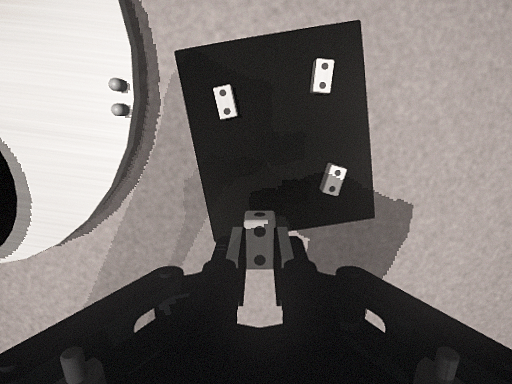

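{"name": "carry_out", "arguments": {"rows": [[0,0,0,0,0,0,1],[0,0,0,0,0,0,1],[0,0,0,0,0,0,1],[0,0,0,0,0,0,1],[0,0,0,0,0,0,1],[0,0,0,0,0,0,1]]}}

```text
time_s: 3.0
tool_pos: [0.4727, -0.2953, 0.1397]
eef_rot: [-180.0, 0.1, -3.6]
force: [-0.7, 0.4, -0.8]
finger_gap: 0.014
grasp_force: 49.3
```

Run:
```python
from h import *
st(); plan((.5007,-.0,.135),(.5007,.002,.066))
```

```text
{'time_s': 3.0, 'tool_pos': [0.4727, -0.2953, 0.1397], 'eef_rot': [-179.9523, 0.093, -3.6435], 'force': [-0.6754, 0.3656, -0.7939], 'finger_gap': 0.014, 'grasp_force': 49.2946}
[ 0.5007 -0.      0.135 ] -3.6434914011518633 -> [0.031, -0.988, 0.016] rz -0.0 minrows 8
[0.5007 0.002  0.066 ] -3.6434914011518633 -> [-0.0, -0.007, 0.23] rz -0.0 minrows 2
```

{"name": "carry_out", "arguments": {"rows": [[0.0,-0.08,0.01,0,0,0,1],[0.0,-0.2,0.016,0,0,0,1],[0.01,-0.32,0.016,0,0,0,1],[0.01,-0.44,0.016,0,0,0,1],[0.02,-0.56,0.016,0,0,0,1],[0.02,-0.68,0.016,0,0,0,1],[0.03,-0.8,0.016,0,0,0,1],[0.031,-0.9,0.016,0,0,0,1],[0.031,-0.96,0.016,0,0,0,1],[0.031,-0.988,0.016,0,0,0,1]]}}

```text
time_s: 3.83
tool_pos: [0.5014, 0.004, 0.1359]
eef_rot: [-179.9, -0.0, -3.3]
force: [0.6, 0.3, -0.1]
finger_gap: 0.0141
grasp_force: 49.3
```

{"name": "carry_out", "arguments": {"rows": [[0,0,0,0,0,0,1],[0,0,0,0,0,0,1],[0,0,0,0,0,0,1],[0,0,0,0,0,0,1],[0,0,0,0,0,0,1]]}}

```text
time_s: 4.25
tool_pos: [0.5012, -0.0024, 0.1358]
eef_rot: [180.0, 0.0, -3.8]
force: [0.7, 0.3, -1.0]
finger_gap: 0.014
grasp_force: 49.3
```

Run:
```python
from h import *
c=snap('wrist','w3.png');st(); plan((.5007,.002,.066))
```

```text
{'time_s': 4.3, 'tool_pos': [0.5013, -0.0021, 0.1358], 'eef_rot': [179.974, 0.0069, -3.8082], 'force': [1.2441, -0.3667, 0.1339], 'finger_gap': 0.014, 'grasp_force': 49.2947}
[0.5007 0.002  0.066 ] -3.8082207640054695 -> [-0.003, -0.013, 0.233] rz -0.0 minrows 2
```

View pics/w3.png

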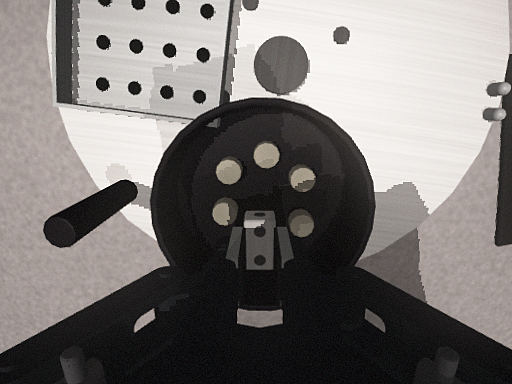

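{"name": "carry_out", "arguments": {"rows": [[-0.003,-0.013,0.08,0,0,0,1],[-0.003,-0.013,0.16,0,0,0,1],[-0.003,-0.013,0.23,0,0,0,1],[-0.003,-0.013,0.233,0,0,0,1],[-0.003,-0.013,0.233,0,0,0,1],[-0.003,-0.013,0.233,0,0,0,1],[-0.003,-0.013,0.233,0,0,0,0.6],[-0.003,-0.013,0.233,0,0,0,0.6],[-0.003,-0.013,0.233,0,0,0,0.6],[-0.003,-0.013,0.233,0,0,0,0.6]]}}

```text
time_s: 5.13
tool_pos: [0.5015, 0.0035, 0.0669]
eef_rot: [-180.0, -0.1, -3.7]
force: [-0.3, 0.3, 0.5]
finger_gap: 0.0345
grasp_force: 0.0
```

{"name": "carry_out", "arguments": {"rows": [[0,0,-0.08,0,0,0,0.6],[0,0,-0.16,0,0,0,0.6],[0,0,-0.24,0,0,0,0.6],[0,0,-0.24,0,0,0,0.3],[0,0,-0.24,0,0,0,0.3],[0,0,-0.24,0,0,0,0.3]]}}

```text
time_s: 5.63
tool_pos: [0.5004, 0.0035, 0.1379]
eef_rot: [180.0, 0.0, -3.6]
force: [-0.7, -1.3, -0.1]
finger_gap: 0.0597
grasp_force: 0.0
```

Run:
```python
from h import *
c=load('wrist'); P=w(c,[(228,171),(266,155),(302,180),(225,213),(301,222)],.061); print(P.round(4))
A=np.c_[2*P[:,:2],np.ones(5)]; x=np.linalg.lstsq(A,(P[:,:2]**2).sum(1),rcond=None)[0]; print('ring',x[:2],np.sqrt(x[2]+x[:2]@x[:2]))
print('hub',w(c,[(281,65)],.042), 'handletop',w(c,[(60,232)],.13))
st(); plan((.5565,-.2744,.135,8),(.5565,-.2744,.05),(.5565,-.2744,.009))
```

```text
[[ 0.5261  0.0187  0.061 ]
 [ 0.5362 -0.0105  0.061 ]
 [ 0.5155 -0.0365  0.061 ]
 [ 0.4931  0.0242  0.061 ]
 [ 0.4815 -0.0347  0.061 ]]
ring [ 0.50255616 -0.00691185] 0.033685475509681276
hub [[ 0.60031012 -0.02611221  0.042     ]] handletop [[0.51199792 0.10743723 0.13      ]]
{'time_s': 5.6333, 'tool_pos': [0.5004, 0.0035, 0.1379], 'eef_rot': [179.9904, 0.0046, -3.6479], 'force': [-0.6636, -1.2976, -0.0991], 'finger_gap': 0.0597, 'grasp_force': 0.0}
[ 0.5565 -0.2744  0.135 ] 8 -> [0.246, 0.912, 0.01] rz -0.407 minrows 7
[ 0.5565 -0.2744  0.05  ] 8 -> [0.0, -0.0, 0.283] rz 0.0 minrows 3
[ 0.5565 -0.2744  0.009 ] 8 -> [0.0, -0.0, 0.137] rz 0.0 minrows 1
```

{"name": "carry_out", "arguments": {"rows": [[0.02,0.07,0.01,0,0,-0.04,0.2],[0.05,0.18,0.01,0,0,-0.1,0.2],[0.08,0.3,0.01,0,0,-0.15,0.2],[0.11,0.42,0.01,0,0,-0.2,0.2],[0.14,0.54,0.01,0,0,-0.25,0.2],[0.18,0.66,0.01,0,0,-0.3,0.2],[0.21,0.77,0.01,0,0,-0.35,0.2],[0.23,0.85,0.01,0,0,-0.38,0.2],[0.24,0.89,0.01,0,0,-0.4,0.2],[0.246,0.912,0.01,0,0,-0.407,0.2]]}}

```text
time_s: 6.47
tool_pos: [0.5551, -0.2775, 0.1329]
eef_rot: [-180.0, 0.2, 7.8]
force: [0.8, 0.7, 0.3]
finger_gap: 0.0683
grasp_force: 0.0
```

{"name": "carry_out", "arguments": {"rows": [[0,0,0,0,0,0,0.2],[0,0,0,0,0,0,0.2],[0,0,0,0,0,0,0.2],[0,0,0,0,0,0,0.2],[0,0,0,0,0,0,0.2],[0,0,0,0,0,0,0.2]]}}

```text
time_s: 6.97
tool_pos: [0.5571, -0.273, 0.1351]
eef_rot: [-180.0, -0.0, 8.1]
force: [0.3, -0.6, 0.8]
finger_gap: 0.0684
grasp_force: 0.0
```

Run:
```python
from h import *
c=snap('wrist');st();blocks(c); plan((.5565,-.2744,.05,8),(.5565,-.2744,.009),(.5565,-.2744,.135))
```

```text
{'time_s': 7.0167, 'tool_pos': [0.5571, -0.2733, 0.1352], 'eef_rot': [-179.9951, -0.0105, 8.089], 'force': [0.4403, 0.3263, 0.0865], 'finger_gap': 0.0684, 'grasp_force': 0.0}
blk px [359. 184.] 520 xy 0.5732 -0.3612 size 16.0 27.6 yaw -9.7
blk px [260. 188.] 508 xy 0.5565 -0.2744 size 26.9 14.5 yaw 8.1
[ 0.5565 -0.2744  0.05  ] 8 -> [-0.002, 0.003, 0.284] rz 0.003 minrows 3
[ 0.5565 -0.2744  0.009 ] 8 -> [0.0, -0.0, 0.137] rz 0.0 minrows 1
[ 0.5565 -0.2744  0.135 ] 8 -> [0.0, 0.0, -0.42] rz 0.0 minrows 4
```

{"name": "carry_out", "arguments": {"rows": [[0,0.003,0.08,0,0,0,0.3],[0,0.003,0.18,0,0,0,0.3],[0,0.003,0.28,0,0,0,0.3],[0,0.003,0.36,0,0,0,0.3],[0,0.003,0.41,0,0,0,0.3],[0,0.003,0.421,0,0,0,0.3],[0,0.003,0.421,0,0,0,0.3],[0,0.003,0.421,0,0,0,1],[0,0.003,0.421,0,0,0,1],[0,0.003,0.421,0,0,0,1]]}}

```text
time_s: 7.85
tool_pos: [0.5586, -0.2758, 0.0106]
eef_rot: [179.9, -0.2, 8.0]
force: [-0.0, -0.5, -0.4]
finger_gap: 0.0239
grasp_force: 0.0
```

{"name": "carry_out", "arguments": {"rows": [[0,0,0,0,0,0,1],[0,0,0,0,0,0,1],[0,0,-0.05,0,0,0,1],[0,0,-0.14,0,0,0,1],[0,0,-0.24,0,0,0,1],[0,0,-0.33,0,0,0,1],[0,0,-0.4,0,0,0,1],[0,0,-0.42,0,0,0,1],[0,0,-0.42,0,0,0,1]]}}

```text
time_s: 8.6
tool_pos: [0.5587, -0.2759, 0.1373]
eef_rot: [179.8, -0.3, 8.0]
force: [0.3, 0.0, -0.1]
finger_gap: 0.0144
grasp_force: 50.4
```

Run:
```python
from h import *
c=snap('wrist');st();blocks(c); plan((.5015,-.016,.135,-3),(.5015,-.016,.066))
```

```text
{'time_s': 8.65, 'tool_pos': [0.5572, -0.2752, 0.1351], 'eef_rot': [179.9575, -0.0585, 8.0091], 'force': [0.0336, -0.3552, -1.2067], 'finger_gap': 0.0145, 'grasp_force': 50.3645}
blk px [354. 185.] 503 xy 0.5731 -0.3612 size 15.7 27.6 yaw -8.7
blk px [253. 233.] 105 xy 0.5145 -0.2783 size 6.7 18.8 yaw -77.3
blk px [144. 320.] 194 xy 0.3997 -0.176 size 9.8 35.3 yaw -43.6
blk px [259. 316.] 778 xy 0.4217 -0.2958 size 22.4 47.8 yaw -82.1
blk px [375. 320.] 208 xy 0.4332 -0.419 size 34.6 10.4 yaw 59.6
[ 0.5015 -0.016   0.135 ] -3 -> [-0.064, -0.882, 0.0] rz 0.384 minrows 7
[ 0.5015 -0.016   0.066 ] -3 -> [-0.0, -0.0, 0.23] rz 0.0 minrows 2
```

{"name": "carry_out", "arguments": {"rows": [[0,-0.07,0,0,0,0.04,1],[-0.01,-0.18,0,0,0,0.1,1],[-0.02,-0.3,0,0,0,0.15,1],[-0.03,-0.41,0,0,0,0.2,1],[-0.04,-0.53,0,0,0,0.25,1],[-0.05,-0.65,0,0,0,0.3,1],[-0.06,-0.75,0,0,0,0.34,1],[-0.064,-0.82,0,0,0,0.37,1],[-0.064,-0.865,0,0,0,0.38,1],[-0.064,-0.882,0,0,0,0.384,1]]}}

```text
time_s: 9.48
tool_pos: [0.4985, -0.0124, 0.1323]
eef_rot: [-179.9, 0.3, -2.7]
force: [-0.5, -0.6, -0.3]
finger_gap: 0.0144
grasp_force: 50.3
```

{"name": "carry_out", "arguments": {"rows": [[0,0,0,0,0,0,1],[0,0,0,0,0,0,1],[0,0,0.06,0,0,0,1],[0,0,0.13,0,0,0,1],[0,0,0.2,0,0,0,1],[0,0,0.23,0,0,0,1],[0,0,0.23,0,0,0,1],[0,0,0.23,0,0,0,0.6],[0,0,0.23,0,0,0,0.6],[0,0,0.23,0,0,0,0.6]]}}

```text
time_s: 10.32
tool_pos: [0.5026, -0.0161, 0.067]
eef_rot: [-180.0, -0.2, -3.0]
force: [-0.5, -0.3, 0.7]
finger_gap: 0.0341
grasp_force: 0.0
```

{"name": "carry_out", "arguments": {"rows": [[0,0,0,0,0,0,0.6],[0,0,-0.06,0,0,0,0.6],[0,0,-0.15,0,0,0,0.6],[0,0,-0.23,0,0,0,0.6],[0,0,-0.24,0,0,0,0.3],[0,0,-0.24,0,0,0,0.3],[0,0,-0.24,0,0,0,0.3]]}}

```text
time_s: 10.9
tool_pos: [0.5012, -0.0158, 0.138]
eef_rot: [180.0, -0.1, -3.0]
force: [-0.2, -0.1, 0.2]
finger_gap: 0.0597
grasp_force: 0.0
```

Run:
```python
from h import *
c=snap('wrist','w4.png');st(); plan((.573,-.3612,.135,-9))
```

```text
{'time_s': 10.95, 'tool_pos': [0.5004, -0.0158, 0.1371], 'eef_rot': [179.9891, 0.062, -2.9801], 'force': [-0.0497, 0.1817, 0.192], 'finger_gap': 0.0603, 'grasp_force': 0.0}
[ 0.573  -0.3612  0.135 ] -9 -> [0.301, 1.137, 0.007] rz 0.21 minrows 9
```

View pics/w4.png

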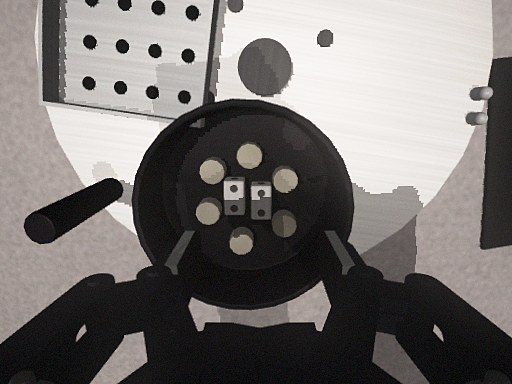

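{"name": "carry_out", "arguments": {"rows": [[0.02,0.07,0,0,0,0.02,0.2],[0.05,0.18,0,0,0,0.04,0.2],[0.08,0.29,0,0,0,0.06,0.2],[0.11,0.41,0,0,0,0.08,0.2],[0.14,0.53,0,0,0,0.1,0.2],[0.17,0.65,0,0,0,0.12,0.2],[0.2,0.77,0,0,0,0.14,0.2],[0.235,0.88,0,0,0,0.16,0.2],[0.26,0.97,0.007,0,0,0.18,0.2],[0.27,1,0.007,0,0,0.21,0.2]]}}

```text
time_s: 11.78
tool_pos: [0.5641, -0.3262, 0.1332]
eef_rot: [179.8, 0.2, -9.4]
force: [-0.4, -1.2, -0.4]
finger_gap: 0.0684
grasp_force: 0.0
```

{"name": "carry_out", "arguments": {"rows": [[0.02,0.07,0,0,0,0,0.2],[0.045,0.11,0,0,0,0,0.2],[0.045,0.133,0,0,0,0,0.2],[0.045,0.133,0,0,0,0,0.2],[0.045,0.133,0,0,0,0,0.2],[0.045,0.133,0,0,0,0,0.2],[0.045,0.133,0,0,0,0,0.2],[0.045,0.133,0,0,0,0,0.2]]}}

```text
time_s: 12.45
tool_pos: [0.5738, -0.3595, 0.1356]
eef_rot: [-180.0, 0.0, -8.9]
force: [0.1, -0.2, -0.8]
finger_gap: 0.0684
grasp_force: 0.0
```

Run:
```python
from h import *
c=snap('wrist');st();blocks(c); plan((.573,-.3612,.009,-9))
```

```text
{'time_s': 12.5, 'tool_pos': [0.5737, -0.3598, 0.1357], 'eef_rot': [-179.9699, -0.0001, -8.9168], 'force': [-0.2416, -0.5194, 0.196], 'finger_gap': 0.0682, 'grasp_force': 0.0}
blk px [261. 188.] 504 xy 0.5741 -0.3616 size 14.5 27.8 yaw -8.9
blk px [285. 277.] 427 xy 0.4809 -0.3711 size 17.0 31.8 yaw -16.6
blk px [334. 294.] 76 xy 0.4532 -0.416 size 37.7 5.4 yaw 14.7
[ 0.573  -0.3612  0.009 ] -9 -> [-0.002, 0.005, 0.422] rz 0.003 minrows 4
```

{"name": "carry_out", "arguments": {"rows": [[0,0.005,0.08,0,0,0,0.3],[0,0.005,0.18,0,0,0,0.3],[0,0.005,0.28,0,0,0,0.3],[0,0.005,0.36,0,0,0,0.3],[0,0.005,0.41,0,0,0,0.3],[0,0.005,0.422,0,0,0,0.3],[0,0.005,0.422,0,0,0,0.3],[0,0.005,0.422,0,0,0,1],[0,0.005,0.422,0,0,0,1],[0,0.005,0.422,0,0,0,1]]}}

```text
time_s: 13.33
tool_pos: [0.575, -0.3636, 0.0113]
eef_rot: [179.9, -0.2, -9.0]
force: [-0.3, -0.8, -0.4]
finger_gap: 0.0237
grasp_force: 0.0
```

{"name": "carry_out", "arguments": {"rows": [[0,0,0,0,0,0,1],[0,0,0,0,0,0,1],[0,0,-0.05,0,0,0,1],[0,0,-0.14,0,0,0,1],[0,0,-0.24,0,0,0,1],[0,0,-0.33,0,0,0,1],[0,0,-0.4,0,0,0,1],[0,0,-0.42,0,0,0,1],[0,0,-0.42,0,0,0,1]]}}

```text
time_s: 14.08
tool_pos: [0.5749, -0.3635, 0.1384]
eef_rot: [179.9, -0.3, -9.0]
force: [0.8, 0.9, -0.7]
finger_gap: 0.0145
grasp_force: 50.4
```

Run:
```python
from h import *
c=snap('wrist');st(); plan((.5015,-.1,.135,-5),(.5015,.002,.135,-3),(.5015,.002,.072))
```

```text
{'time_s': 14.1333, 'tool_pos': [0.5734, -0.3627, 0.1359], 'eef_rot': [179.9687, -0.0776, -9.0062], 'force': [0.3806, 0.7422, -0.9284], 'finger_gap': 0.0143, 'grasp_force': 50.3905}
[ 0.5015 -0.1     0.135 ] -5 -> [-0.374, -0.827, 0.003] rz -0.14 minrows 7
[0.5015 0.002  0.135 ] -3 -> [-0.03, -0.339, -0.0] rz -0.07 minrows 3
[0.5015 0.002  0.072 ] -3 -> [-0.0, -0.0, 0.21] rz 0.0 minrows 2
```

{"name": "carry_out", "arguments": {"rows": [[-0.03,-0.06,0,0,0,-0.01,1],[-0.08,-0.16,0,0,0,-0.03,1],[-0.13,-0.27,0,0,0,-0.05,1],[-0.18,-0.38,0,0,0,-0.07,1],[-0.23,-0.49,0,0,0,-0.09,1],[-0.27,-0.6,0,0,0,-0.11,1],[-0.32,-0.7,0,0,0,-0.13,1],[-0.36,-0.79,0.003,0,0,-0.14,1],[-0.374,-0.827,0.003,0,0,-0.14,1]]}}

```text
time_s: 14.88
tool_pos: [0.4975, -0.0942, 0.1313]
eef_rot: [-179.8, 0.4, -4.6]
force: [-0.4, -0.9, -0.8]
finger_gap: 0.0144
grasp_force: 50.4
```

{"name": "carry_out", "arguments": {"rows": [[0,-0.1,0,0,0,-0.02,1],[-0.01,-0.2,0,0,0,-0.04,1],[-0.02,-0.28,0,0,0,-0.06,1],[-0.03,-0.33,0,0,0,-0.07,1],[-0.03,-0.339,0,0,0,-0.07,1],[-0.03,-0.339,0,0,0,-0.07,1],[-0.03,-0.339,0.06,0,0,-0.07,1],[-0.03,-0.339,0.14,0,0,-0.07,1],[-0.03,-0.339,0.205,0,0,-0.07,1],[-0.03,-0.339,0.205,0,0,-0.07,1]]}}

```text
time_s: 15.72
tool_pos: [0.497, -0.001, 0.0682]
eef_rot: [179.9, 0.6, -3.2]
force: [-1.3, -0.6, -1.1]
finger_gap: 0.0147
grasp_force: 50.4
```

{"name": "carry_out", "arguments": {"rows": [[0,0,0,0,0,0,1],[0,0,0,0,0,0,0.6],[0,0,0,0,0,0,0.6],[0,0,0,0,0,0,0.6],[0,0,-0.06,0,0,0,0.6],[0,0,-0.14,0,0,0,0.6],[0,0,-0.21,0,0,0,0.3],[0,0,-0.22,0,0,0,0.3],[0,0,-0.22,0,0,0,0.3],[0,0,-0.22,0,0,0,0.3]]}}

```text
time_s: 16.55
tool_pos: [0.5013, 0.0021, 0.139]
eef_rot: [180.0, -0.1, -3.0]
force: [-0.3, -0.0, -0.2]
finger_gap: 0.0596
grasp_force: 0.0
```

Run:
```python
from h import *
c=snap('wrist','w5.png');st(); snap('top'); blocks(load('top')); plan((.4800,-.18,.135,-12),(.4797,-.3705,.135,-18))
```

```text
{'time_s': 16.6, 'tool_pos': [0.5005, 0.002, 0.1382], 'eef_rot': [179.987, 0.0489, -2.9862], 'force': [-0.5041, 0.2108, -0.1313], 'finger_gap': 0.0593, 'grasp_force': 0.0}
[ 0.48  -0.18   0.135] -12 -> [-0.036, 0.609, 0.009] rz 0.315 minrows 5
[ 0.4797 -0.3705  0.135 ] -18 -> [0.131, 0.621, 0.0] rz 0.209 minrows 5
```

View pics/w5.png

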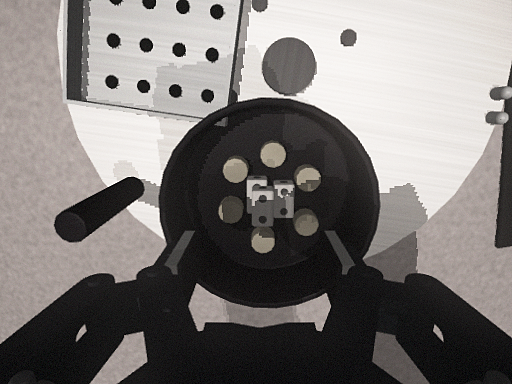

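{"name": "carry_out", "arguments": {"rows": [[0,0.06,0.009,0,0,0.03,0.2],[-0.01,0.16,0.009,0,0,0.08,0.2],[-0.02,0.27,0.009,0,0,0.14,0.2],[-0.03,0.38,0.009,0,0,0.2,0.2],[-0.036,0.49,0.009,0,0,0.26,0.2],[-0.036,0.609,0.009,0,0,0.315,0.2]]}}

```text
time_s: 17.15
tool_pos: [0.4788, -0.1814, 0.1345]
eef_rot: [-180.0, 0.2, -12.1]
force: [0.8, 0.9, 0.1]
finger_gap: 0.0685
grasp_force: 0.0
```

{"name": "carry_out", "arguments": {"rows": [[0.03,0.12,0,0,0,0.04,0.2],[0.05,0.24,0,0,0,0.08,0.2],[0.08,0.36,0,0,0,0.12,0.2],[0.1,0.48,0,0,0,0.16,0.2],[0.12,0.57,0,0,0,0.19,0.2],[0.131,0.621,0,0,0,0.209,0.2],[0.131,0.621,0,0,0,0.209,0.2],[0.131,0.621,0,0,0,0.209,0.2],[0.131,0.621,0,0,0,0.209,0.2],[0.131,0.621,0,0,0,0.209,0.2]]}}

```text
time_s: 17.98
tool_pos: [0.4812, -0.3671, 0.1353]
eef_rot: [-179.9, 0.1, -17.8]
force: [0.2, 0.3, 0.1]
finger_gap: 0.0683
grasp_force: 0.0
```

Run:
```python
from h import *
c=snap('wrist','w6.png');st();blocks(c); plan((.4797,-.3705,.009,-18.5))
```

```text
{'time_s': 18.0333, 'tool_pos': [0.4813, -0.3673, 0.1356], 'eef_rot': [-179.9105, 0.0466, -17.7729], 'force': [-0.1158, 0.0876, -0.4406], 'finger_gap': 0.0683, 'grasp_force': 0.0}
blk px [264. 188.] 506 xy 0.48 -0.3715 size 14.5 28.7 yaw -18.0
[ 0.4797 -0.3705  0.009 ] -18.5 -> [-0.002, 0.012, 0.422] rz 0.025 minrows 4
```

{"name": "carry_out", "arguments": {"rows": [[0,0.012,0.08,0,0,0,0.3],[0,0.012,0.18,0,0,0,0.3],[0,0.012,0.28,0,0,0,0.3],[0,0.012,0.36,0,0,0,0.3],[0,0.012,0.41,0,0,0,0.3],[0,0.012,0.422,0,0,0,0.3],[0,0.012,0.422,0,0,0,0.3],[0,0.012,0.422,0,0,0,1],[0,0.012,0.422,0,0,0,1],[0,0.012,0.422,0,0,0,1]]}}

```text
time_s: 18.87
tool_pos: [0.4808, -0.3743, 0.0111]
eef_rot: [179.9, -0.2, -18.0]
force: [0.0, 0.3, -0.5]
finger_gap: 0.024
grasp_force: 0.0
```

{"name": "carry_out", "arguments": {"rows": [[0,0,0,0,0,0,1],[0,0,0,0,0,0,1],[0,0,-0.05,0,0,0,1],[0,0,-0.14,0,0,0,1],[0,0,-0.24,0,0,0,1],[0,0,-0.33,0,0,0,1],[0,0,-0.4,0,0,0,1],[0,0,-0.42,0,0,0,1],[0,0,-0.42,0,0,0,1]]}}

```text
time_s: 19.62
tool_pos: [0.4808, -0.3747, 0.1377]
eef_rot: [179.9, -0.3, -18.0]
force: [-0.3, -0.6, -0.6]
finger_gap: 0.0143
grasp_force: 50.2
```

Run:
```python
from h import *
c=snap('wrist');st(); plan((.49,-.14,.135,-8),(.5015,-.017,.135,-3),(.5015,-.017,.075))
```

```text
{'time_s': 19.6667, 'tool_pos': [0.4795, -0.3738, 0.1356], 'eef_rot': [179.9797, -0.0665, -18.007], 'force': [0.3337, 0.2633, -0.1511], 'finger_gap': 0.0146, 'grasp_force': 50.2331}
[ 0.49  -0.14   0.135] -8 -> [-0.208, -0.752, 0.002] rz -0.349 minrows 6
[ 0.5015 -0.017   0.135 ] -3 -> [-0.019, -0.411, -0.0] rz -0.175 minrows 3
[ 0.5015 -0.017   0.075 ] -3 -> [-0.0, -0.0, 0.2] rz 0.0 minrows 2
```

{"name": "carry_out", "arguments": {"rows": [[-0.01,-0.06,0,0,0,-0.03,1],[-0.04,-0.16,0,0,0,-0.08,1],[-0.07,-0.27,0,0,0,-0.13,1],[-0.1,-0.38,0,0,0,-0.18,1],[-0.13,-0.49,0,0,0,-0.23,1],[-0.16,-0.6,0,0,0,-0.28,1],[-0.19,-0.69,0.002,0,0,-0.32,1],[-0.208,-0.752,0.002,0,0,-0.349,1]]}}

```text
time_s: 20.33
tool_pos: [0.4874, -0.1338, 0.132]
eef_rot: [-179.9, 0.3, -7.6]
force: [0.4, 0.1, 0.2]
finger_gap: 0.0144
grasp_force: 50.2
```

{"name": "carry_out", "arguments": {"rows": [[0,-0.1,0,0,0,-0.05,1],[-0.01,-0.2,0,0,0,-0.1,1],[-0.015,-0.3,0,0,0,-0.15,1],[-0.019,-0.38,0,0,0,-0.175,1],[-0.019,-0.411,0,0,0,-0.175,1],[-0.019,-0.411,0,0,0,-0.175,1],[-0.019,-0.411,0.06,0,0,-0.175,1],[-0.019,-0.411,0.13,0,0,-0.175,1],[-0.019,-0.411,0.19,0,0,-0.175,1],[-0.019,-0.411,0.19,0,0,-0.175,1]]}}

```text
time_s: 21.17
tool_pos: [0.4982, -0.0201, 0.0743]
eef_rot: [179.9, 0.4, -3.2]
force: [-0.7, 0.2, -0.2]
finger_gap: 0.0146
grasp_force: 50.2
```

{"name": "carry_out", "arguments": {"rows": [[0,0,0,0,0,0,1],[0,0,0,0,0,0,0.6],[0,0,0,0,0,0,0.6],[0,0,0,0,0,0,0.6],[0,0,-0.06,0,0,0,0.6],[0,0,-0.14,0,0,0,0.6],[0,0,-0.22,0,0,0,0.3],[0,0,-0.28,0,0,0,0],[0,0,-0.28,0,0,0,0],[0,0,-0.28,0,0,0,0]]}}

```text
time_s: 22.0
tool_pos: [0.5027, -0.0168, 0.1636]
eef_rot: [180.0, -0.3, -3.0]
force: [-0.0, 0.2, 0.6]
finger_gap: 0.0804
grasp_force: 0.0
```

Run:
```python
from h import *
c=snap('wrist','w7.png');st(); plan((.48,.2,.19,-3))
```

```text
{'time_s': 22.05, 'tool_pos': [0.5014, -0.0169, 0.1622], 'eef_rot': [179.9908, -0.0684, -2.9827], 'force': [-0.4145, 0.8043, -0.0546], 'finger_gap': 0.0852, 'grasp_force': 0.0}
[0.48 0.2  0.19] -3 -> [-0.109, -0.718, -0.093] rz 0.001 minrows 6
```

View pics/w7.png

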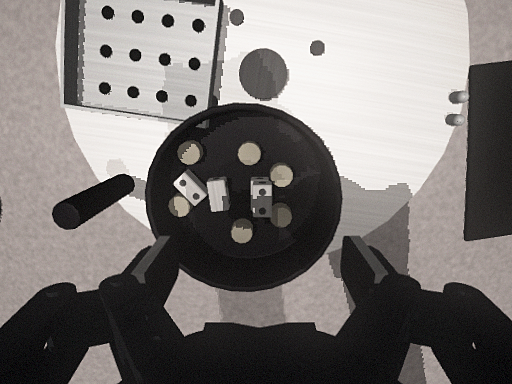

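{"name": "carry_out", "arguments": {"rows": [[-0.01,-0.05,-0.03,0,0,0,0],[-0.03,-0.14,-0.07,0,0,0,0],[-0.05,-0.24,-0.11,0,0,0,0],[-0.07,-0.35,-0.15,0,0,0,0],[-0.09,-0.46,-0.19,0,0,0,0],[-0.11,-0.57,-0.22,0,0,0,0],[-0.14,-0.68,-0.24,0,0,0,0],[-0.17,-0.79,-0.24,0,0,0,0],[-0.19,-0.88,-0.24,0,0,0,0],[-0.2,-0.93,-0.24,0,0,0,0]]}}

```text
time_s: 22.88
tool_pos: [0.4531, 0.2691, 0.2325]
eef_rot: [-179.9, 0.2, -2.6]
force: [-0.0, 0.5, -0.2]
finger_gap: 0.0854
grasp_force: 0.0
```

{"name": "carry_out", "arguments": {"rows": [[0,0,0,0,0,0,0],[0,0,0,0,0,0,0],[0,0,0,0,0,0,0],[0,0,0,0,0,0,0],[0,0,0,0,0,0,0]]}}

```text
time_s: 23.3
tool_pos: [0.4565, 0.2628, 0.2332]
eef_rot: [179.9, 0.0, -3.2]
force: [0.9, 0.9, 0.6]
finger_gap: 0.0856
grasp_force: 0.0
```

Run:
```python
from h import *
c=snap('wrist','w8.png');st()
t=load('top'); im=t['frame'][:,:,::-1]
s=snap('scene')
a=cv2.resize(im[200:260,100:160],None,fx=8,fy=8,interpolation=2)
sx=s['frame'][:,:,::-1]
b=cv2.resize(sx[205:265,340:400],None,fx=8,fy=8,interpolation=2)
cv2.imwrite('pics/rod.png',cv2.resize(np.hstack([a,b]),(800,400)))
```

```text
{'time_s': 23.35, 'tool_pos': [0.4565, 0.2631, 0.2334], 'eef_rot': [179.9525, 0.0123, -3.1554], 'force': [0.7151, 0.9227, -0.0638], 'finger_gap': 0.0853, 'grasp_force': 0.0}
```

View pics/w8.png

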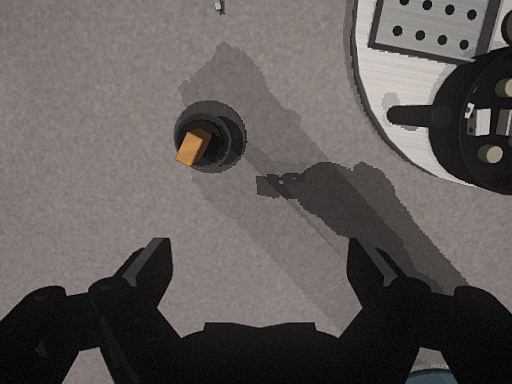

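View pics/rod.png

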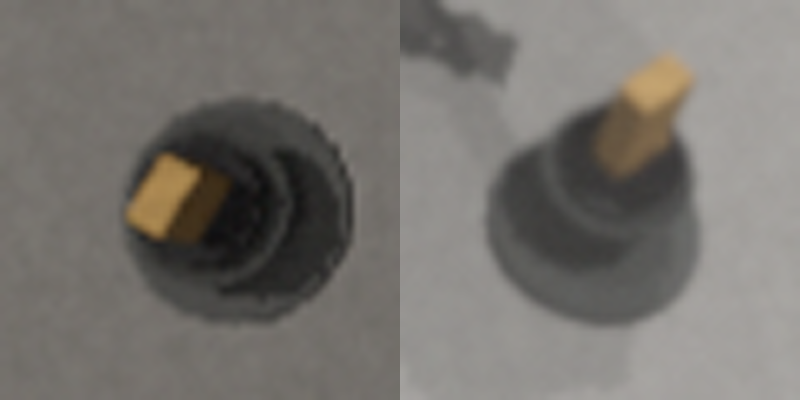

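Run:
```python
from h import *
W,T,S=load('wrist'),load('top'),load('scene')
obs=[(W,(189.5,148.5)),(T,(124.4,229.1)),(S,(379,217.6))]
A=[];b=[]
for c,uv in obs:
    o=-c['R'].T@c['t']; d=w(c,[uv],0.)[0]-o; d/=np.linalg.norm(d); M=np.eye(3)-np.outer(d,d); A.append(M); b.append(M@o)
X=np.linalg.lstsq(np.vstack(A),np.hstack(b),rcond=None)[0]; print('top',X,[ (px(c,[X])[0]-uv).round(1) for c,uv in obs])
z=X[2]
fw=w(W,[(188,131),(203,138),(191,166),(176,159)],z)[:,:2]; ft=w(T,[(124.75,222.8),(130,225.8),(124,236.15),(118.9,231.8)],z)[:,:2]
for f in(fw,ft):
    print([np.degrees(np.arctan2(*(q[::-1]))).round(1)%180 for q in (f[3]-f[0],f[2]-f[1])], np.linalg.norm(f[3]-f[0]),np.linalg.norm(f[1]-f[0]))
print('base', w(W,[(210,137)],.0), w(T,[(135.8,231.5)],.0))
# hough circles in wrist for base
g=cv2.cvtColor(W['frame'],cv2.COLOR_RGB2GRAY)
```

```text
top [0.49406085 0.32421349 0.11250846] [array([-2.1,  0.3]), array([-0.9,  0.4]), array([-1.6, -0. ])]
[np.float64(150.3), np.float64(151.0)] 0.027725204495650174 0.014334478644924549
[np.float64(147.8), np.float64(150.7)] 0.02569556017519161 0.014996095789854072
base [[0.4940514  0.32195818 0.        ]] [[0.49501698 0.32165624 0.        ]]
```

Run:
```python
from h import *
s=st(); print(s['qpos'].round(1)); plan((.494,.323,.19,-30),(.494,.323,.067))
```

```text
{'time_s': 23.4, 'tool_pos': [0.4564, 0.2635, 0.2335], 'eef_rot': [179.9712, 0.0019, -3.1262], 'force': [0.0687, 0.188, -0.475], 'finger_gap': 0.0855, 'grasp_force': 0.0}
[  -9.6   10.5  -27.5  107.1    5.4   63.7 -132.1]
[0.494 0.323 0.19 ] -30 -> [0.114, -0.205, 0.145] rz 0.938 minrows 4
[0.494 0.323 0.067] -30 -> [0.0, -0.0, 0.41] rz 0.0 minrows 3
```

{"name": "carry_out", "arguments": {"rows": [[0,0,0,0,0,-0.1,0],[0,0,0,0,0,-0.3,0],[0,0,0,0,0,-0.5,0],[0,0,0,0,0,-0.7,0],[0,0,0,0,0,-0.9,0],[0,0,0,0,0,-1,0]]}}

```text
time_s: 23.9
tool_pos: [0.4562, 0.2642, 0.2338]
eef_rot: [180.0, -0.0, 25.8]
force: [-0.4, -0.4, -0.2]
finger_gap: 0.085
grasp_force: 0.0
```

{"name": "carry_out", "arguments": {"rows": [[0,0,0,0,0,-0.2,0],[0,0,0,0,0,-0.4,0],[0,0,0,0,0,-0.6,0],[0,0,0,0,0,-0.8,0],[0,0,0,0,0,-1,0]]}}

```text
time_s: 24.32
tool_pos: [0.4562, 0.2642, 0.2338]
eef_rot: [180.0, -0.0, 54.5]
force: [-1.1, -0.2, -0.0]
finger_gap: 0.0855
grasp_force: 0.0
```

{"name": "carry_out", "arguments": {"rows": [[0,0,0,0,0,-0.2,0],[0,0,0,0,0,-0.4,0],[0,0,0,0,0,-0.6,0],[0,0,0,0,0,-0.8,0],[0,0,0,0,0,-1,0]]}}

```text
time_s: 24.73
tool_pos: [0.4562, 0.2642, 0.2338]
eef_rot: [180.0, 0.0, 83.2]
force: [-0.3, -0.8, 0.0]
finger_gap: 0.0857
grasp_force: 0.0
```

{"name": "carry_out", "arguments": {"rows": [[0,0,0,0,0,-0.2,0],[0,0,0,0,0,-0.4,0],[0,0,0,0,0,-0.6,0],[0,0,0,0,0,-0.8,0],[0,0,0,0,0,-1,0]]}}

```text
time_s: 25.15
tool_pos: [0.4562, 0.2642, 0.2338]
eef_rot: [180.0, 0.0, 111.8]
force: [-0.6, -0.6, 0.2]
finger_gap: 0.0852
grasp_force: 0.0
```

{"name": "carry_out", "arguments": {"rows": [[0,0,0,0,0,-0.2,0],[0,0,0,0,0,-0.4,0],[0,0,0,0,0,-0.6,0],[0,0,0,0,0,-0.8,0],[0,0,0,0,0,-1,0],[0,0,0,0,0,-1,0],[0,0,0,0,0,-1,0],[0,0,0,0,0,-1,0],[0,0,0,0,0,-1,0]]}}

```text
time_s: 25.9
tool_pos: [0.456, 0.2647, 0.2337]
eef_rot: [180.0, 0.0, 140.1]
force: [1.3, 0.6, -1.0]
finger_gap: 0.0858
grasp_force: 0.0
```

Run:
```python
from h import *
s=st(); print(s['qpos'].round(1)); plan((.494,.323,.19,150))
```

```text
{'time_s': 25.9, 'tool_pos': [0.456, 0.2647, 0.2337], 'eef_rot': [179.9976, 0.0115, 140.149], 'force': [1.2948, 0.5601, -0.9824], 'finger_gap': 0.0858, 'grasp_force': 0.0}
[  4.7  13.  -43.9 106.5  10.   64.4   7.3]
[0.494 0.323 0.19 ] 150 -> [0.027, 0.23, 0.146] rz -0.344 minrows 2
```

{"name": "carry_out", "arguments": {"rows": [[0.005,0.04,0.03,0,0,-0.06,0],[0.01,0.1,0.06,0,0,-0.14,0],[0.02,0.16,0.1,0,0,-0.24,0],[0.025,0.21,0.13,0,0,-0.31,0],[0.027,0.23,0.146,0,0,-0.344,0],[0.027,0.23,0.146,0,0,-0.344,0],[0.027,0.23,0.146,0,0,-0.344,0],[0.027,0.23,0.146,0,0,-0.344,0],[0.027,0.23,0.146,0,0,-0.344,0],[0.027,0.23,0.146,0,0,-0.344,0]]}}

```text
time_s: 26.73
tool_pos: [0.494, 0.3225, 0.1907]
eef_rot: [180.0, 0.1, 150.0]
force: [0.0, -0.6, 0.5]
finger_gap: 0.0854
grasp_force: 0.0
```

Run:
```python
from h import *
c=snap('wrist','w9.png');s=st(); print(px(c,[[.494,.324,.1125],[.4945,.322,0]]))
g=c['frame'].astype(int); m=((g[...,0]-g[...,2])>45).astype(np.uint8)
n,L,stt,ce=cv2.connectedComponentsWithStats(m); print([(stt[i].tolist(),ce[i].round(1).tolist()) for i in range(1,n) if stt[i,4]>100])
save(c,'w9.png',(150,60,390,240),3.3)
```

```text
{'time_s': 26.7833, 'tool_pos': [0.494, 0.3226, 0.1906], 'eef_rot': [179.9768, 0.0687, 150.0504], 'force': [-0.7309, -0.1966, -0.5939], 'finger_gap': 0.0853, 'grasp_force': 0.0}
[[261.5155172  197.37339743]
 [259.48587742 170.27698558]]
[([250, 182, 21, 15, 220], [259.4, 187.9])]
```

View pics/w9.png

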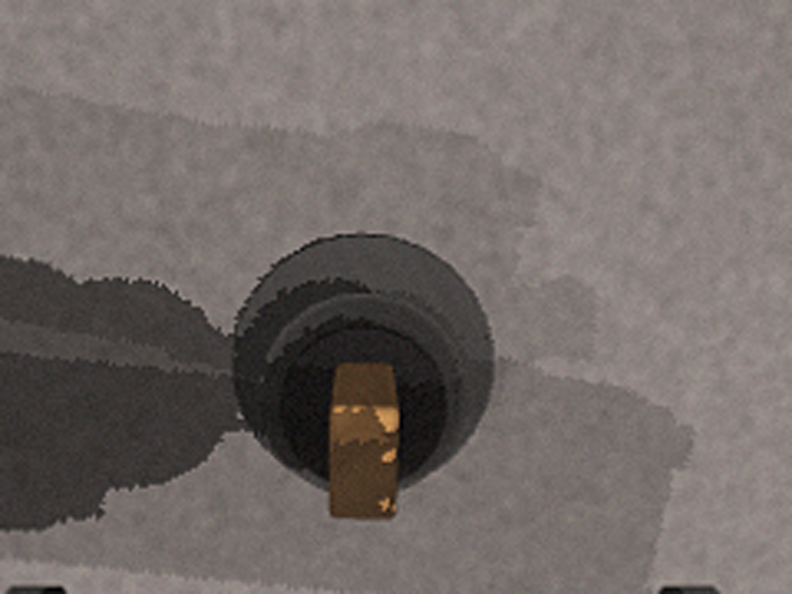

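Run:
```python
from h import *
c=load('wrist');s=ctrl.read_state();R=Ro.from_euler('xyz',s['eef_rot'],degrees=True)
for n,uv,z in(('topc',(260.3,200),.114),('top+x',(260.3,182.7),.114),('top-x',(260.3,217),.114),('bot+x',(260.3,170),.065),('base',(260,169.5),.004)):
    P=w(c,[uv],z)[0]; print(n,P.round(4),(R.inv().apply(P-s['tool_pos'])[:2]*1000).round(1))
plan((.494,.323,.09,150),(.494,.323,.067))
```

```text
topc [0.495  0.3223 0.114 ] [-0.8  0.2]
top+x [0.483  0.3292 0.114 ] [13.   0.2]
top-x [0.5071 0.3153 0.114 ] [-14.9   0.2]
bot+x [0.4831 0.3293 0.065 ] [13.   0.4]
base [0.4933 0.3234 0.004 ] [1.3 0.2]
[0.494 0.323 0.09 ] 150 -> [0.001, 0.001, 0.335] rz 0.002 minrows 3
[0.494 0.323 0.067] 150 -> [0.0, -0.0, 0.077] rz 0.0 minrows 1
```

{"name": "carry_out", "arguments": {"rows": [[0,0,0.06,0,0,0,0],[0,0,0.15,0,0,0,0],[0,0,0.25,0,0,0,0],[0,0,0.34,0,0,0,0],[0,0,0.39,0,0,0,0],[0,0,0.405,0,0,0,0],[0,0,0.405,0,0,0,0.3],[0,0,0.405,0,0,0,0.6],[0,0,0.405,0,0,0,0.6],[0,0,0.405,0,0,0,0.6]], "force": 90}}

```text
time_s: 27.62
tool_pos: [0.4951, 0.3242, 0.0704]
eef_rot: [179.8, 0.1, 150.1]
force: [-0.6, -0.6, 0.2]
finger_gap: 0.0389
grasp_force: 0.0
```

{"name": "carry_out", "arguments": {"rows": [[0,0,0,0,0,0,0.8],[0,0,0,0,0,0,1],[0,0,0,0,0,0,1],[0,0,0,0,0,0,1],[0,0,0,0,0,0,1],[0,0,0,0,0,0,1],[0,0,0,0,0,0,1]]}}

```text
time_s: 28.2
tool_pos: [0.4948, 0.3238, 0.0695]
eef_rot: [179.9, 0.1, 150.1]
force: [-0.4, 1.0, 5.9]
finger_gap: 0.0151
grasp_force: 87.7
```

Run:
```python
from h import *
c=snap('scene','s1.png',(320,185,420,265),6);s=st(); blocks
plan((.494,.323,.18))
```

```text
{'time_s': 28.25, 'tool_pos': [0.4948, 0.3238, 0.0695], 'eef_rot': [179.89, 0.069, 150.1028], 'force': [0.3476, 0.1334, 5.297], 'finger_gap': 0.0151, 'grasp_force': 87.7485}
[0.494 0.323 0.18 ] 150.10282722762165 -> [0.001, -0.004, -0.368] rz -0.0 minrows 3
```

View pics/s1.png

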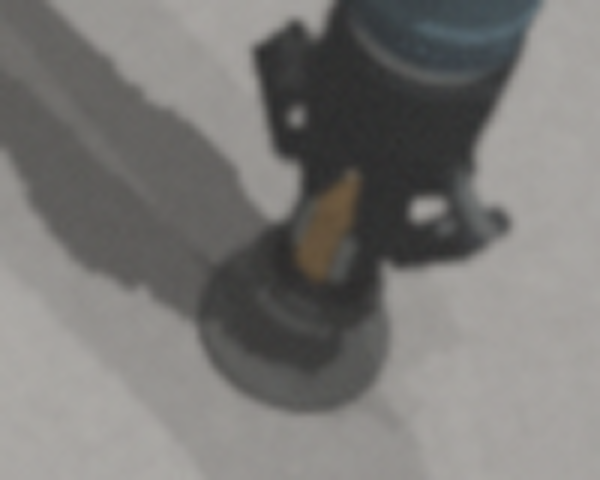

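{"name": "carry_out", "arguments": {"rows": [[0,0,-0.03,0,0,0,1],[0,0,-0.08,0,0,0,1],[0,0,-0.15,0,0,0,1],[0,0,-0.23,0,0,0,1],[0,0,-0.31,0,0,0,1],[0,0,-0.4,0,0,0,1],[0,0,-0.47,0,0,0,1],[0,0,-0.53,0,0,0,1],[0,0,-0.54,0,0,0,1],[0,0,-0.54,0,0,0,1]]}}

```text
time_s: 29.08
tool_pos: [0.494, 0.3236, 0.2321]
eef_rot: [179.9, 0.1, 150.1]
force: [-0.5, 0.3, -0.8]
finger_gap: 0.0148
grasp_force: 88.0
```

{"name": "carry_out", "arguments": {"rows": [[0,0,0,0,0,0,1],[0,0,0,0,0,0,1],[0,0,0,0,0,0,1],[0,0,0,0,0,0,1]]}}

```text
time_s: 29.42
tool_pos: [0.4931, 0.3225, 0.2288]
eef_rot: [-179.9, -0.1, 150.1]
force: [-0.3, -0.2, -2.1]
finger_gap: 0.015
grasp_force: 88.1
```

Run:
```python
from h import *
s=st(); print(s['qpos'].round(1))
c=snap('top'); g=cv2.cvtColor(c['frame'],cv2.COLOR_RGB2GRAY).astype(int)
m=np.zeros(g.shape,np.uint8); u,v=px(c,[[.5015,-.007,.061]])[0]; cv2.circle(m,(int(u),int(v)),25,1,-1)
n,L,stt,ce=cv2.connectedComponentsWithStats(((g>95)&(m>0)).astype(np.uint8))
for i in range(1,n):
    if stt[i,4]>5: print(stt[i,4],w(c,[ce[i]],.061)[0][:2].round(4),g[L==i].mean().round())
x0,y0=int(u)-24,int(v)-24
for r in range(y0,y0+48,2): print(' '.join('%3d'%q for q in g[r,x0:x0+48:2]))
print(px(c,[[.533,.0137,.05]])-[x0,y0])
plan((.533,.0137,.23,150))
```

```text
{'time_s': 29.4167, 'tool_pos': [0.4931, 0.3225, 0.2288], 'eef_rot': [-179.8634, -0.0904, 150.1056], 'force': [-0.2645, -0.2149, -2.1092], 'finger_gap': 0.015, 'grasp_force': 88.0521}
[ -0.7  21.5 -44.7  98.4  16.2  66.9  10.2]
29 [0.5392 0.0389] 124.0
41 [ 0.537  -0.0094] 126.0
59 [0.5168 0.0441] 148.0
159 [ 0.4994 -0.0271] 136.0
75 [0.5021 0.0193] 157.0
28 [0.4948 0.0518] 126.0
41 [0.4657 0.0017] 125.0
131 147 148  87  38  15  27  11  22  25  28  25  24  23  22  20  15   8   5  22  60 144 177 177
162  92  46  23   8  65  60  26  25  36  42  39  44  44  44  45  43  40  29  11   9  37 141 177
165  82  24  11  22  25  27  37  42  44  44  43  45  44  43  43  44  43  44  40  19  11  38 116
 96  22   5  19  26  29  42  44  44  45  44  45  45  45  42  43  44  43  44  42  42  20   7  39
 33  11  75 117 112  45  43  45  45  46  44  45 108 118  58  44  45  44  44  43  42  43  18  11
 12  48  82 133 132  55  43  46  46  43  45 108 133 129 123  43  45  46  44  44  43  44  41  12
  7  37 128 131 133  36  45  44  44  44  44 117 133 132 130  34  45  43  44  46  44  44  45  36
 25  28  67  84  52 
[... 1013 characters left out ...]
33 131  29  45  44  42
 23  26  43  45  44  45  45  47  45  41 118 124  92  46  46  44  64 128 134  82  41  42  42  36
 17  24  41  45  44  47  46  46  45 102 132 133 133  41  44  43  45  43  45  41  46  45  37  27
 30  23  32  46  45  44  46  46  46 104 130 130 132  38  45  47  46  45  45  47  46  38  36  21
118  26  21  42  46  48  46  45  45  45 100 123  72  41  45  45  46  46  44  45  41  35  20  31
175  98  28  22  42  46  47  46  47  46  46  42  42  46  46  44  46  47  45  37  36  24  35 103
177 174 111  27  22  41  46  47  46  46  47  47  47  47  48  47  46  39  37  35  23  37 100 122
[[16.14175183 13.35731353]]
[0.533  0.0137 0.23  ] 150 -> [-0.628, -0.827, -0.003] rz 0.004 minrows 8
```

{"name": "carry_out", "arguments": {"rows": [[-0.03,-0.04,0,0,0,0,1],[-0.08,-0.1,0,0,0,0,1],[-0.14,-0.18,0,0,0,0,1],[-0.2,-0.26,0,0,0,0,1],[-0.26,-0.34,0,0,0,0,1],[-0.32,-0.42,0,0,0,0,1],[-0.38,-0.5,0,0,0,0,1],[-0.44,-0.58,0,0,0,0,1],[-0.5,-0.66,0,0,0,0,1],[-0.56,-0.74,0,0,0,0,1]]}}

```text
time_s: 30.3
tool_pos: [0.5286, 0.0456, 0.2301]
eef_rot: [-180.0, -0.0, 150.1]
force: [0.4, 0.6, -2.4]
finger_gap: 0.0153
grasp_force: 88.0
```

{"name": "carry_out", "arguments": {"rows": [[-0.04,-0.05,0,0,0,0,1],[-0.068,-0.087,0,0,0,0,1],[-0.068,-0.087,0,0,0,0,1],[-0.068,-0.087,0,0,0,0,1],[-0.068,-0.087,0,0,0,0,1],[-0.068,-0.087,0,0,0,0,1],[-0.068,-0.087,0,0,0,0,1],[-0.068,-0.087,0,0,0,0,1]]}}

```text
time_s: 30.97
tool_pos: [0.5334, 0.0156, 0.2304]
eef_rot: [180.0, -0.0, 150.2]
force: [-1.0, -0.4, -2.1]
finger_gap: 0.0153
grasp_force: 88.0
```

Run:
```python
from h import *
s=st(); print(s['qpos'].round(1))
plan((.533,.0137,.125,150),(.533,.0137,.106))
```

```text
{'time_s': 30.9667, 'tool_pos': [0.5334, 0.0156, 0.2304], 'eef_rot': [179.9812, -0.005, 150.2488], 'force': [-0.9935, -0.4318, -2.0795], 'finger_gap': 0.0153, 'grasp_force': 87.9943}
[ 27.9  12.9 -38.1 106.1   8.8  63.9  46.9]
[0.533  0.0137 0.125 ] 150 -> [-0.002, -0.006, 0.351] rz 0.009 minrows 3
[0.533  0.0137 0.106 ] 150 -> [0.0, -0.0, 0.063] rz 0.0 minrows 1
```

{"name": "carry_out", "arguments": {"rows": [[0,-0.006,0.05,0,0,0,1],[0,-0.006,0.13,0,0,0,1],[0,-0.006,0.21,0,0,0,1],[0,-0.006,0.29,0,0,0,1],[0,-0.006,0.35,0,0,0,1],[0,-0.006,0.38,0,0,0,1],[0,-0.006,0.388,0,0,0,1],[0,-0.006,0.388,0,0,0,1],[0,-0.006,0.388,0,0,0,1],[0,-0.006,0.388,0,0,0,1]]}}

```text
time_s: 31.8
tool_pos: [0.534, 0.0128, 0.1155]
eef_rot: [179.9, 0.2, 150.1]
force: [0.5, -0.4, -0.6]
finger_gap: 0.0148
grasp_force: 88.0
```

{"name": "carry_out", "arguments": {"rows": [[0,0,0.007,0,0,0,1],[0,0,0.014,0,0,0,1],[0,0,0.014,0,0,0,1],[0,0,0.014,0,0,0,1],[0,0,0.014,0,0,0,1]]}}

```text
time_s: 32.22
tool_pos: [0.5326, 0.0125, 0.1098]
eef_rot: [180.0, 0.0, 150.1]
force: [-1.0, 0.7, -0.8]
finger_gap: 0.0151
grasp_force: 88.0
```

{"name": "carry_out", "arguments": {"rows": [[0,0,0.007,0,0,0,1],[0,0,0.007,0,0,0,1],[0,0,0.007,0,0,0,1],[0,0,0.007,0,0,0,1]]}}

```text
time_s: 32.55
tool_pos: [0.5326, 0.0126, 0.1076]
eef_rot: [180.0, -0.0, 150.1]
force: [0.1, 0.5, -1.2]
finger_gap: 0.015
grasp_force: 88.0
```

{"name": "carry_out", "arguments": {"rows": [[0,0,0.007,0,0,0,1],[0,0,0.007,0,0,0,1],[0,0,0.007,0,0,0,1],[0,0,0.007,0,0,0,1]]}}

```text
time_s: 32.88
tool_pos: [0.5331, 0.0126, 0.1064]
eef_rot: [180.0, 0.0, 150.1]
force: [-1.5, 0.6, 6.0]
finger_gap: 0.0149
grasp_force: 89.2
```

Run:
```python
from h import *
s=st(); C=np.array([.502,-.007]); v=s['tool_pos'][:2]-C; print(np.linalg.norm(v),np.degrees(np.arctan2(v[1],v[0])))
def arc(f0,f1,r0,r1,n):
    t=np.linspace(0,1,n+1); f=np.radians(f0+(f1-f0)*t-150.1); r=r0+(r1-r0)*t
    a=np.c_[r*np.cos(f),-r*np.sin(f)]/.3; a=a[1:]-a[0]
    print(f0,'->',f1,[[round(float(x),3),round(float(y),3),0,0,0,0,1] for x,y in a])
for f in(33,153,273): arc(f,f+120,.0365,.0365,10)
```

```text
{'time_s': 32.8833, 'tool_pos': [0.5331, 0.0126, 0.1064], 'eef_rot': [179.9971, 0.0421, 150.1039], 'force': [-1.5158, 0.5587, 6.0328], 'finger_gap': 0.0149, 'grasp_force': 89.1992}
0.03675768938177161 32.300293654935146
33 -> 153 [[0.024, 0.009, 0, 0, 0, 0, 1], [0.049, 0.013, 0, 0, 0, 0, 1], [0.074, 0.012, 0, 0, 0, 0, 1], [0.099, 0.005, 0, 0, 0, 0, 1], [0.122, -0.006, 0, 0, 0, 0, 1], [0.141, -0.022, 0, 0, 0, 0, 1], [0.157, -0.042, 0, 0, 0, 0, 1], [0.169, -0.065, 0, 0, 0, 0, 1], [0.176, -0.089, 0, 0, 0, 0, 1], [0.177, -0.114, 0, 0, 0, 0, 1]]
153 -> 273 [[-0.004, -0.025, 0, 0, 0, 0, 1], [-0.013, -0.049, 0, 0, 0, 0, 1], [-0.027, -0.07, 0, 0, 0, 0, 1], [-0.045, -0.088, 0, 0, 0, 0, 1], [-0.066, -0.102, 0, 0, 0, 0, 1], [-0.09, -0.111, 0, 0, 0, 0, 1], [-0.115, -0.115, 0, 0, 0, 0, 1], [-0.14, -0.114, 0, 0, 0, 0, 1], [-0.165, -0.108, 0, 0, 0, 0, 1], [-0.188, -0.096, 0, 0, 0, 0, 1]]
273 -> 393 [[-0.02, 0.016, 0, 0, 0, 0, 1], [-0.036, 0.036, 0, 0, 0, 0, 1], [-0.047, 0.058, 0, 0, 0, 0, 1], [-0.054, 0.083, 0, 0, 0, 0, 1], [-0.055, 0.108, 0, 0, 0, 0, 1], [-0.051, 0.133, 0, 0, 0, 0, 1], [-0.042, 0.157, 0, 0, 0, 0, 1], [-0.029, 0.179, 0, 0, 0, 0, 1], [-0.011, 0.197, 0, 0, 0, 0, 1], [0.011, 0.21, 0, 0, 0, 0, 1]]
```

{"name": "carry_out", "arguments": {"rows": [[0.024,0.009,0,0,0,0,1],[0.049,0.013,0,0,0,0,1],[0.074,0.012,0,0,0,0,1],[0.099,0.005,0,0,0,0,1],[0.122,-0.006,0,0,0,0,1],[0.141,-0.022,0,0,0,0,1],[0.157,-0.042,0,0,0,0,1],[0.169,-0.065,0,0,0,0,1],[0.176,-0.089,0,0,0,0,1],[0.177,-0.114,0,0,0,0,1]]}}

```text
time_s: 33.72
tool_pos: [0.4696, 0.0121, 0.1064]
eef_rot: [179.8, 0.0, 150.2]
force: [1.9, 3.2, 6.4]
finger_gap: 0.0152
grasp_force: 89.1
```

{"name": "carry_out", "arguments": {"rows": [[-0.004,-0.025,0,0,0,0,1],[-0.013,-0.049,0,0,0,0,1],[-0.027,-0.07,0,0,0,0,1],[-0.045,-0.088,0,0,0,0,1],[-0.066,-0.102,0,0,0,0,1],[-0.09,-0.111,0,0,0,0,1],[-0.115,-0.115,0,0,0,0,1],[-0.14,-0.114,0,0,0,0,1],[-0.165,-0.108,0,0,0,0,1],[-0.188,-0.096,0,0,0,0,1]]}}

```text
time_s: 34.55
tool_pos: [0.496, -0.0417, 0.1055]
eef_rot: [-179.5, -1.0, 150.1]
force: [-14.1, 1.8, 27.7]
finger_gap: 0.0152
grasp_force: 92.1
```

{"name": "carry_out", "arguments": {"rows": [[-0.02,0.016,0,0,0,0,1],[-0.036,0.036,0,0,0,0,1],[-0.047,0.058,0,0,0,0,1],[-0.054,0.083,0,0,0,0,1],[-0.055,0.108,0,0,0,0,1],[-0.051,0.133,0,0,0,0,1],[-0.042,0.157,0,0,0,0,1],[-0.029,0.179,0,0,0,0,1],[-0.011,0.197,0,0,0,0,1],[0.011,0.21,0,0,0,0,1]]}}

```text
time_s: 35.38
tool_pos: [0.5319, 0.0102, 0.1058]
eef_rot: [-179.8, 0.0, 150.0]
force: [2.2, -3.2, 6.1]
finger_gap: 0.0152
grasp_force: 89.3
```

Run:
```python
from h import *
s=st(); C=np.array([.502,-.007]); v=s['tool_pos'][:2]-C; print(np.linalg.norm(v),np.degrees(np.arctan2(v[1],v[0])))
```

```text
{'time_s': 35.3833, 'tool_pos': [0.5319, 0.0102, 0.1058], 'eef_rot': [-179.8177, 0.0447, 150.0064], 'force': [2.1513, -3.2006, 6.0661], 'finger_gap': 0.0152, 'grasp_force': 89.3105}
0.03452261605963062 29.97512013608622
```

Run:
```python
from h import *
def arc(f0,f1,r0,r1,n):
    t=np.linspace(0,1,n+1); f=np.radians(f0+(f1-f0)*t-150.1); r=r0+(r1-r0)*t
    a=np.c_[r*np.cos(f),-r*np.sin(f)]/.3; a=a[1:]-a[0]
    print(f0,'->',f1,[[round(float(x),3),round(float(y),3),0,0,0,0,1] for x,y in a])
arc(33,153,.0365,.041,10);arc(153,273,.041,.044,10);arc(273,393,.044,.044,10);arc(33,153,.044,.044,10);arc(153,273,.044,.044,10);arc(273,393,.044,.036,10)
```

```text
33 -> 153 [[0.023, 0.011, 0, 0, 0, 0, 1], [0.049, 0.016, 0, 0, 0, 0, 1], [0.075, 0.016, 0, 0, 0, 0, 1], [0.101, 0.011, 0, 0, 0, 0, 1], [0.126, 0.0, 0, 0, 0, 0, 1], [0.148, -0.016, 0, 0, 0, 0, 1], [0.166, -0.036, 0, 0, 0, 0, 1], [0.18, -0.06, 0, 0, 0, 0, 1], [0.189, -0.087, 0, 0, 0, 0, 1], [0.192, -0.115, 0, 0, 0, 0, 1]]
153 -> 273 [[-0.003, -0.028, 0, 0, 0, 0, 1], [-0.013, -0.056, 0, 0, 0, 0, 1], [-0.028, -0.081, 0, 0, 0, 0, 1], [-0.048, -0.102, 0, 0, 0, 0, 1], [-0.072, -0.119, 0, 0, 0, 0, 1], [-0.099, -0.131, 0, 0, 0, 0, 1], [-0.129, -0.137, 0, 0, 0, 0, 1], [-0.159, -0.136, 0, 0, 0, 0, 1], [-0.188, -0.129, 0, 0, 0, 0, 1], [-0.216, -0.116, 0, 0, 0, 0, 1]]
273 -> 393 [[-0.024, 0.019, 0, 0, 0, 0, 1], [-0.043, 0.043, 0, 0, 0, 0, 1], [-0.057, 0.07, 0, 0, 0, 0, 1], [-0.065, 0.1, 0, 0, 0, 0, 1], [-0.067, 0.131, 0, 0, 0, 0, 1], [-0.062, 0.161, 0, 0, 0, 0, 1], [-0.051, 0.19, 0, 0, 0, 0, 1], [-0.034, 0.215, 0, 0, 0, 0, 1], [-0.013, 0.237, 0, 0, 0, 0, 1], [0.013, 0.254, 0, 0, 0, 0, 1]]
33 -> 153 [[0.029, 0.011, 0, 0, 0, 0, 1], [0.059, 0.016, 0, 0, 0, 0, 1], [0.09, 0.014, 0, 0, 0, 0, 1], [0.119
[... 179 characters left out ...]
], [0.213, -0.138, 0, 0, 0, 0, 1]]
153 -> 273 [[-0.005, -0.03, 0, 0, 0, 0, 1], [-0.016, -0.059, 0, 0, 0, 0, 1], [-0.032, -0.085, 0, 0, 0, 0, 1], [-0.054, -0.106, 0, 0, 0, 0, 1], [-0.08, -0.123, 0, 0, 0, 0, 1], [-0.108, -0.134, 0, 0, 0, 0, 1], [-0.139, -0.139, 0, 0, 0, 0, 1], [-0.169, -0.137, 0, 0, 0, 0, 1], [-0.199, -0.13, 0, 0, 0, 0, 1], [-0.226, -0.116, 0, 0, 0, 0, 1]]
273 -> 393 [[-0.022, 0.021, 0, 0, 0, 0, 1], [-0.039, 0.046, 0, 0, 0, 0, 1], [-0.05, 0.073, 0, 0, 0, 0, 1], [-0.055, 0.102, 0, 0, 0, 0, 1], [-0.053, 0.13, 0, 0, 0, 0, 1], [-0.047, 0.157, 0, 0, 0, 0, 1], [-0.034, 0.181, 0, 0, 0, 0, 1], [-0.018, 0.202, 0, 0, 0, 0, 1], [0.002, 0.218, 0, 0, 0, 0, 1], [0.025, 0.23, 0, 0, 0, 0, 1]]
```

{"name": "carry_out", "arguments": {"rows": [[0.023,0.011,0,0,0,0,1],[0.049,0.016,0,0,0,0,1],[0.075,0.016,0,0,0,0,1],[0.101,0.011,0,0,0,0,1],[0.126,0.0,0,0,0,0,1],[0.148,-0.016,0,0,0,0,1],[0.166,-0.036,0,0,0,0,1],[0.18,-0.06,0,0,0,0,1],[0.189,-0.087,0,0,0,0,1],[0.192,-0.115,0,0,0,0,1]]}}

```text
time_s: 36.22
tool_pos: [0.4648, 0.0119, 0.1058]
eef_rot: [179.9, -0.0, 150.1]
force: [2.6, 2.3, 5.2]
finger_gap: 0.015
grasp_force: 89.3
```

{"name": "carry_out", "arguments": {"rows": [[-0.003,-0.028,0,0,0,0,1],[-0.013,-0.056,0,0,0,0,1],[-0.028,-0.081,0,0,0,0,1],[-0.048,-0.102,0,0,0,0,1],[-0.072,-0.119,0,0,0,0,1],[-0.099,-0.131,0,0,0,0,1],[-0.129,-0.137,0,0,0,0,1],[-0.159,-0.136,0,0,0,0,1],[-0.188,-0.129,0,0,0,0,1],[-0.216,-0.116,0,0,0,0,1]]}}

```text
time_s: 37.05
tool_pos: [0.4948, -0.0497, 0.104]
eef_rot: [-179.4, -1.1, 150.1]
force: [-3.7, -1.1, 10.8]
finger_gap: 0.015
grasp_force: 90.0
```

{"name": "carry_out", "arguments": {"rows": [[-0.024,0.019,0,0,0,0,1],[-0.043,0.043,0,0,0,0,1],[-0.057,0.07,0,0,0,0,1],[-0.065,0.1,0,0,0,0,1],[-0.067,0.131,0,0,0,0,1],[-0.062,0.161,0,0,0,0,1],[-0.051,0.19,0,0,0,0,1],[-0.034,0.215,0,0,0,0,1],[-0.013,0.237,0,0,0,0,1],[0.013,0.254,0,0,0,0,1]]}}

```text
time_s: 37.88
tool_pos: [0.5365, 0.0164, 0.1044]
eef_rot: [-179.8, -0.2, 150.0]
force: [0.5, -1.3, 1.6]
finger_gap: 0.0151
grasp_force: 88.8
```

Run:
```python
from h import *
s=st(); C=np.array([.502,-.007]); v=s['tool_pos'][:2]-C; print(np.linalg.norm(v),np.degrees(np.arctan2(v[1],v[0])))
```

```text
{'time_s': 37.8833, 'tool_pos': [0.5365, 0.0164, 0.1044], 'eef_rot': [-179.8472, -0.1966, 150.0386], 'force': [0.5027, -1.3177, 1.5567], 'finger_gap': 0.0151, 'grasp_force': 88.8178}
0.04169665485998395 34.20658888139491
```

{"name": "carry_out", "arguments": {"rows": [[0.029,0.011,0.002,0,0,0,1],[0.059,0.016,0.004,0,0,0,1],[0.09,0.014,0.004,0,0,0,1],[0.119,0.006,0.004,0,0,0,1],[0.146,-0.007,0.004,0,0,0,1],[0.17,-0.027,0.004,0,0,0,1],[0.19,-0.05,0.004,0,0,0,1],[0.204,-0.078,0.004,0,0,0,1],[0.212,-0.107,0.004,0,0,0,1],[0.213,-0.138,0.004,0,0,0,1]]}}

```text
time_s: 38.72
tool_pos: [0.4615, 0.0144, 0.1043]
eef_rot: [179.9, -0.1, 150.1]
force: [1.0, 2.2, 3.5]
finger_gap: 0.0151
grasp_force: 89.2
```

{"name": "carry_out", "arguments": {"rows": [[-0.005,-0.03,0,0,0,0,1],[-0.016,-0.059,0,0,0,0,1],[-0.032,-0.085,0,0,0,0,1],[-0.054,-0.106,0,0,0,0,1],[-0.08,-0.123,0,0,0,0,1],[-0.108,-0.134,0,0,0,0,1],[-0.139,-0.139,0,0,0,0,1],[-0.169,-0.137,0,0,0,0,1],[-0.199,-0.13,0,0,0,0,1],[-0.226,-0.116,0,0,0,0,1]]}}

```text
time_s: 39.55
tool_pos: [0.4986, -0.0511, 0.1036]
eef_rot: [-179.6, -0.8, 150.1]
force: [-10.7, 1.5, 17.2]
finger_gap: 0.0149
grasp_force: 91.0
```

{"name": "carry_out", "arguments": {"rows": [[-0.022,0.021,0,0,0,0,1],[-0.039,0.046,0,0,0,0,1],[-0.05,0.073,0,0,0,0,1],[-0.055,0.102,0,0,0,0,1],[-0.053,0.13,0,0,0,0,1],[-0.047,0.157,0,0,0,0,1],[-0.034,0.181,0,0,0,0,1],[-0.018,0.202,0,0,0,0,1],[0.002,0.218,0,0,0,0,1],[0.025,0.23,0,0,0,0,1]]}}

```text
time_s: 40.38
tool_pos: [0.5262, -0.0022, 0.1039]
eef_rot: [-178.5, -0.2, 149.7]
force: [-8.0, -12.6, 17.3]
finger_gap: 0.0149
grasp_force: 91.2
```

Run:
```python
from h import *
s=st(); C=np.array([.502,-.007]); v=s['tool_pos'][:2]-C; print(np.linalg.norm(v),np.degrees(np.arctan2(v[1],v[0])))
```

```text
{'time_s': 40.3833, 'tool_pos': [0.5262, -0.0022, 0.1039], 'eef_rot': [-178.4687, -0.234, 149.7446], 'force': [-8.0124, -12.5673, 17.289], 'finger_gap': 0.0149, 'grasp_force': 91.1917}
0.024669811757761353 11.145815126335972
```

{"name": "carry_out", "arguments": {"rows": [[0,0,0,0,0,0,1],[0.024,0.009,0,0,0,0,1],[0.049,0.013,0,0,0,0,1],[0.074,0.012,0,0,0,0,1],[0.099,0.005,0,0,0,0,1],[0.122,-0.006,0,0,0,0,1],[0.141,-0.022,0,0,0,0,1],[0.157,-0.042,0,0,0,0,1],[0.176,-0.089,0,0,0,0,1],[0.177,-0.114,0,0,0,0,1]]}}

```text
time_s: 41.22
tool_pos: [0.4735, 0.0061, 0.1058]
eef_rot: [179.8, 0.7, 150.1]
force: [9.2, -5.4, 0.6]
finger_gap: 0.0152
grasp_force: 88.9
```

{"name": "carry_out", "arguments": {"rows": [[-0.004,-0.025,0,0,0,0,1],[-0.013,-0.049,0,0,0,0,1],[-0.027,-0.07,0,0,0,0,1],[-0.045,-0.088,0,0,0,0,1],[-0.066,-0.102,0,0,0,0,1],[-0.09,-0.111,0,0,0,0,1],[-0.115,-0.115,0,0,0,0,1],[-0.14,-0.114,0,0,0,0,1],[-0.165,-0.108,0,0,0,0,1],[-0.188,-0.096,0,0,0,0,1]]}}

```text
time_s: 42.05
tool_pos: [0.4969, -0.0416, 0.1041]
eef_rot: [-179.6, -0.9, 150.2]
force: [-12.1, 2.1, 22.6]
finger_gap: 0.0151
grasp_force: 91.9
```

Run:
```python
from h import *
s=st(); C=np.array([.502,-.007]); v=s['tool_pos'][:2]-C; print(np.linalg.norm(v),np.degrees(np.arctan2(v[1],v[0])))
```

```text
{'time_s': 42.05, 'tool_pos': [0.4969, -0.0416, 0.1041], 'eef_rot': [-179.5627, -0.8661, 150.1862], 'force': [-12.0927, 2.0711, 22.5882], 'finger_gap': 0.0151, 'grasp_force': 91.9168}
0.034931021767448306 -98.32759685241092
```

{"name": "carry_out", "arguments": {"rows": [[-0.02,0.016,0,0,0,0,1],[-0.036,0.036,0,0,0,0,1],[-0.047,0.058,0,0,0,0,1],[-0.054,0.083,0,0,0,0,1],[-0.055,0.108,0,0,0,0,1],[-0.051,0.133,0,0,0,0,1],[-0.042,0.157,0,0,0,0,1],[-0.029,0.179,0,0,0,0,1],[-0.011,0.197,0,0,0,0,1],[0.011,0.21,0,0,0,0,1]]}}

```text
time_s: 42.88
tool_pos: [0.5307, 0.0062, 0.1047]
eef_rot: [-179.3, 0.1, 150.1]
force: [-1.9, -12.5, 11.6]
finger_gap: 0.015
grasp_force: 90.3
```

{"name": "carry_out", "arguments": {"rows": [[0.024,0.009,0.002,0,0,0,1],[0.049,0.013,0.003,0,0,0,1],[0.074,0.012,0.003,0,0,0,1],[0.099,0.005,0.003,0,0,0,1],[0.122,-0.006,0.003,0,0,0,1],[0.141,-0.022,0.003,0,0,0,1],[0.157,-0.042,0.003,0,0,0,1],[0.169,-0.065,0.003,0,0,0,1],[0.176,-0.089,0.003,0,0,0,1],[0.177,-0.114,0.003,0,0,0,1]]}}

```text
time_s: 43.72
tool_pos: [0.4706, 0.0125, 0.1047]
eef_rot: [179.7, 0.1, 150.2]
force: [2.7, 3.5, 6.3]
finger_gap: 0.0149
grasp_force: 89.8
```

{"name": "carry_out", "arguments": {"rows": [[-0.004,-0.025,0,0,0,0,1],[-0.013,-0.049,0,0,0,0,1],[-0.027,-0.07,0,0,0,0,1],[-0.045,-0.088,0,0,0,0,1],[-0.066,-0.102,0,0,0,0,1],[-0.09,-0.111,0,0,0,0,1],[-0.115,-0.115,0,0,0,0,1],[-0.14,-0.114,0,0,0,0,1],[-0.165,-0.108,0,0,0,0,1],[-0.188,-0.096,0,0,0,0,1]]}}

```text
time_s: 44.55
tool_pos: [0.4976, -0.0418, 0.103]
eef_rot: [-179.6, -0.8, 150.2]
force: [-8.5, 0.3, 15.2]
finger_gap: 0.0149
grasp_force: 90.9
```

{"name": "carry_out", "arguments": {"rows": [[-0.02,0.016,0,0,0,0,1],[-0.036,0.036,0,0,0,0,1],[-0.047,0.058,0,0,0,0,1],[-0.054,0.083,0,0,0,0,1],[-0.055,0.108,0,0,0,0,1],[-0.051,0.133,0,0,0,0,1],[-0.042,0.157,0,0,0,0,1],[-0.029,0.179,0,0,0,0,1],[-0.011,0.197,0,0,0,0,1],[0.011,0.21,0,0,0,0,1]]}}

```text
time_s: 45.38
tool_pos: [0.5322, 0.0113, 0.1037]
eef_rot: [-179.9, 0.1, 150.1]
force: [1.5, -2.6, 4.8]
finger_gap: 0.0151
grasp_force: 89.5
```

Run:
```python
from h import *
s=st(); C=np.array([.502,-.007]); v=s['tool_pos'][:2]-C; print(np.linalg.norm(v),np.degrees(np.arctan2(v[1],v[0])))
```

```text
{'time_s': 45.3833, 'tool_pos': [0.5322, 0.0113, 0.1037], 'eef_rot': [-179.8966, 0.0526, 150.1055], 'force': [1.4798, -2.5743, 4.756], 'finger_gap': 0.0151, 'grasp_force': 89.5135}
0.03533942735590935 31.18471234080848
```

{"name": "carry_out", "arguments": {"rows": [[0,0,-0.01,0,0,0,1],[0,0,-0.04,0,0,0,1],[0,0,-0.08,0,0,0,1],[0,0,-0.13,0,0,0,1],[0,0,-0.2,0,0,0,1],[0,0,-0.27,0,0,0,1],[0,0,-0.34,0,0,0,1],[0,0,-0.4,0,0,0,1],[0,0,-0.43,0,0,0,1],[0,0,-0.43,0,0,0,1]]}}

```text
time_s: 46.22
tool_pos: [0.5336, 0.0127, 0.2352]
eef_rot: [179.9, 0.2, 150.1]
force: [0.6, 0.2, -1.1]
finger_gap: 0.015
grasp_force: 88.7
```

{"name": "carry_out", "arguments": {"rows": [[0,0,0,0,0,0,1],[0,0,0,0,0,0,1],[0,0,0,0,0,0,1]]}}

```text
time_s: 46.47
tool_pos: [0.5309, 0.0123, 0.2308]
eef_rot: [-179.9, -0.2, 150.1]
force: [-0.2, -0.6, -1.4]
finger_gap: 0.0147
grasp_force: 88.7
```

Run:
```python
from h import *
s=st(); print(s['qpos'].round(1)); plan((.494,.3228,.23,150))
```

```text
{'time_s': 46.4667, 'tool_pos': [0.5309, 0.0123, 0.2308], 'eef_rot': [-179.9134, -0.1767, 150.1067], 'force': [-0.2395, -0.6272, -1.4383], 'finger_gap': 0.0147, 'grasp_force': 88.6977}
[ 26.5  12.4 -36.  106.3   8.   64.   47.7]
[0.494  0.3228 0.23  ] 150 -> [0.622, 0.836, 0.003] rz 0.004 minrows 8
```

{"name": "carry_out", "arguments": {"rows": [[0.03,0.04,0,0,0,0,1],[0.08,0.1,0,0,0,0,1],[0.14,0.18,0,0,0,0,1],[0.2,0.26,0,0,0,0,1],[0.26,0.34,0,0,0,0,1],[0.32,0.42,0,0,0,0,1],[0.38,0.5,0,0,0,0,1],[0.44,0.59,0,0,0,0,1],[0.5,0.67,0,0,0,0,1],[0.56,0.75,0,0,0,0,1]]}}

```text
time_s: 47.3
tool_pos: [0.4977, 0.2922, 0.231]
eef_rot: [-179.9, -0.1, 150.1]
force: [0.9, 1.0, -0.7]
finger_gap: 0.0151
grasp_force: 88.7
```

{"name": "carry_out", "arguments": {"rows": [[0.04,0.05,0,0,0,0,1],[0.062,0.086,0,0,0,0,1],[0.062,0.086,0,0,0,0,1],[0.062,0.086,0,0,0,0,1],[0.062,0.086,0,0,0,0,1],[0.062,0.086,0,0,0,0,1],[0.062,0.086,0,0,0,0,1],[0.062,0.086,0,0,0,0,1]]}}

```text
time_s: 47.97
tool_pos: [0.4961, 0.3214, 0.2325]
eef_rot: [-180.0, 0.0, 150.0]
force: [-0.8, 0.3, -1.4]
finger_gap: 0.0151
grasp_force: 88.7
```

Run:
```python
from h import *
s=st(); old=load('top')
c=snap('top'); W=snap('wrist'); S=snap('scene')
u,v=px(c,[[.5015,-.007,.061]])[0]; x0,y0=int(u)-29,int(v)-29
f=lambda im,x,y,n:cv2.resize(im['frame'][y:y+n,x:x+n,::-1],(400,400),interpolation=2)
a,b=f(old,x0,y0,58),f(c,x0,y0,58)
p=px(S,[[.5015,-.007,.06]])[0]; d=f(S,int(p[0])-33,int(p[1])-33,66)
q=px(S,[[.494,.323,.13]])[0]; e=f(S,int(q[0])-50,int(q[1])-60,110)
cv2.imwrite('pics/fin.png',cv2.resize(np.vstack([np.hstack([a,b]),np.hstack([d,e])]),(600,600)))
print(px(W,[[.494,.323,.05],[.494,.323,.17]]))
plan((.494,.3228,.12,150),(.494,.3228,.072,150))
```

```text
{'time_s': 47.9667, 'tool_pos': [0.4961, 0.3214, 0.2325], 'eef_rot': [-179.9713, 0.0377, 149.968], 'force': [-0.7735, 0.3365, -1.4002], 'finger_gap': 0.0151, 'grasp_force': 88.6822}
[[259.90617684 169.21352352]
 [260.16439211 201.55974771]]
[0.494  0.3228 0.12  ] 150 -> [0.006, -0.001, 0.375] rz 0.002 minrows 3
[0.494  0.3228 0.072 ] 150 -> [0.0, -0.0, 0.16] rz 0.0 minrows 2
```

View pics/fin.png

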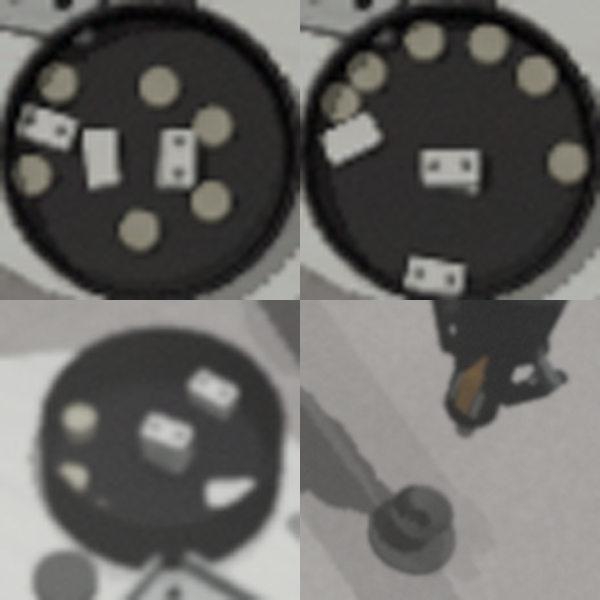

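{"name": "carry_out", "arguments": {"rows": [[0.006,-0.001,0.04,0,0,0,1],[0.006,-0.001,0.11,0,0,0,1],[0.006,-0.001,0.19,0,0,0,1],[0.006,-0.001,0.27,0,0,0,1],[0.006,-0.001,0.34,0,0,0,1],[0.006,-0.001,0.39,0,0,0,1],[0.006,-0.001,0.43,0,0,0,1],[0.006,-0.001,0.44,0,0,0,1],[0.006,-0.001,0.44,0,0,0,1],[0.006,-0.001,0.44,0,0,0,1]]}}

```text
time_s: 48.95
tool_pos: [0.4939, 0.3243, 0.101]
eef_rot: [179.9, -0.0, 150.1]
force: [0.2, 0.5, -1.2]
finger_gap: 0.0152
grasp_force: 88.7
```

{"name": "carry_out", "arguments": {"rows": [[0,0,0.01,0,0,0,1],[0,0,0.02,0,0,0,1],[0,0,0.03,0,0,0,1],[0,0,0.04,0,0,0,1],[0,0,0.04,0,0,0,1],[0,0,0.04,0,0,0,1]]}}

```text
time_s: 49.45
tool_pos: [0.5011, 0.3208, 0.0924]
eef_rot: [179.8, 0.7, 149.9]
force: [6.2, -7.8, 7.6]
finger_gap: 0.0147
grasp_force: 90.2
```

Run:
```python
from h import *
st()
```

```text
{'time_s': 49.45, 'tool_pos': [0.5011, 0.3208, 0.0924], 'eef_rot': [179.7771, 0.6848, 149.913], 'force': [6.2204, -7.8375, 7.5707], 'finger_gap': 0.0147, 'grasp_force': 90.2419}
```

{"name": "carry_out", "arguments": {"rows": [[0,0,-0.02,0,0,0,1],[0,0,-0.05,0,0,0,1],[0,0,-0.07,0,-0.05,0,1],[0,0,-0.07,0,-0.13,0,1],[0,0,-0.07,0,-0.2,0,1],[0,0,-0.07,0,-0.26,0,1],[0,0,-0.07,0,-0.26,0,1],[0,0,-0.07,0,-0.26,0,1],[0,0,-0.07,0,-0.26,0,1],[0,0,-0.07,0,-0.26,0,1]]}}

```text
time_s: 50.28
tool_pos: [0.4939, 0.3234, 0.1095]
eef_rot: [180.0, 7.4, 150.1]
force: [1.1, 0.1, -1.3]
finger_gap: 0.015
grasp_force: 88.7
```

Run:
```python
from h import *
s=st(); W=snap('wrist'); S=snap('scene'); T=snap('top')
for n,c in(('W',W),('S',S),('T',T)):
    o=-c['R'].T@c['t']; print(n,o.round(3))
# grip wooden pixels in scene -> axis
g=S['frame'].astype(int); m=((g[...,0]-g[...,2])>35)
ys,xs=np.nonzero(m); k=(abs(xs-px(S,[[.494,.323,.12]])[0,0])<40)&(abs(ys-px(S,[[.494,.323,.12]])[0,1])<40)
print(k.sum(), np.c_[xs,ys][k].mean(0) if k.any() else None)
print('vertical ref px', px(S,[[*s['tool_pos'][:2],.09],[*s['tool_pos'][:2],.16]]))
go([.4942,.3232,.095])
```

```text
{'time_s': 50.2833, 'tool_pos': [0.4939, 0.3234, 0.1095], 'eef_rot': [179.9948, 7.4358, 150.0714], 'force': [1.1077, 0.119, -1.2815], 'finger_gap': 0.015, 'grasp_force': 88.6541}
W [0.42  0.365 0.243]
S [1.147 0.271 1.031]
T [0.418 0.003 1.311]
61 [379.73770492 211.40983607]
vertical ref px [[375.05884151 222.04457939]
 [381.55156728 207.16407815]]
frac [0.006 0.    0.048] [0. 0. 0.] dist 0.014
```

{"name": "carry_out", "arguments": {"rows": [[0.002,0,0.015,0,0,0,1],[0.004,0,0.03,0,0,0,1],[0.006,0,0.045,0,0,0,1],[0.008,0,0.06,0,0,0,1],[0.009,0,0.07,0,0,0,1],[0.01,0,0.08,0,0,0,1],[0.01,0,0.08,0,0,0,1],[0.01,0,0.08,0,0,0,1],[0.01,0,0.08,0,0,0,1]]}}

```text
time_s: 51.18
tool_pos: [0.4982, 0.3202, 0.0847]
eef_rot: [180.0, 7.8, 149.9]
force: [6.0, -2.4, -5.5]
finger_gap: 0.0154
grasp_force: 88.1
```

Run:
```python
from h import *
st(); go([.4942,.3232,.0685])
```

```text
{'time_s': 51.1833, 'tool_pos': [0.4982, 0.3202, 0.0847], 'eef_rot': [179.9824, 7.7843, 149.943], 'force': [5.9909, -2.4166, -5.5154], 'finger_gap': 0.0154, 'grasp_force': 88.1277}
frac [0.024 0.002 0.051] [0. 0. 0.] dist 0.017
```

{"name": "carry_out", "arguments": {"rows": [[0,0,0,0,-0.04,0,1],[0,0,0,0,-0.08,0,1],[0,0,0,0,-0.12,0,1],[0,0,0,0,-0.14,0,1],[0,0,0,0,-0.14,0,1],[0,0,0,0,-0.14,0,1]]}}

```text
time_s: 51.68
tool_pos: [0.4955, 0.322, 0.0854]
eef_rot: [-180.0, 11.7, 150.1]
force: [5.3, -3.2, -0.9]
finger_gap: 0.0152
grasp_force: 88.6
```

Run:
```python
from h import *
s=st(); p=s['tool_pos']; go([p[0],p[1],p[2]-.012])
```

```text
{'time_s': 51.6833, 'tool_pos': [0.4955, 0.322, 0.0854], 'eef_rot': [-179.9536, 11.6883, 150.098], 'force': [5.3111, -3.153, -0.916], 'finger_gap': 0.0152, 'grasp_force': 88.5805}
frac [0.008 0.    0.039] [0. 0. 0.] dist 0.012
```

Good alignment now; continue down.

{"name": "carry_out", "arguments": {"rows": [[0.001,0,0.008,0,0,0,1],[0.003,0,0.016,0,0,0,1],[0.004,0,0.024,0,0,0,1],[0.006,0,0.03,0,0,0,1],[0.007,0,0.036,0,0,0,1],[0.007,0,0.036,0,0,0,1],[0.007,0,0.036,0,0,0,1]]}}

```text
time_s: 52.27
tool_pos: [0.4959, 0.322, 0.0743]
eef_rot: [-180.0, 11.7, 150.1]
force: [4.8, -2.1, -1.8]
finger_gap: 0.0152
grasp_force: 88.7
```

Run:
```python
from h import *
s=st(); p=s['tool_pos']; go([p[0],p[1],p[2]-.005])
```

```text
{'time_s': 52.2667, 'tool_pos': [0.4959, 0.322, 0.0743], 'eef_rot': [-179.9939, 11.6719, 150.0629], 'force': [4.7913, -2.0529, -1.7613], 'finger_gap': 0.0152, 'grasp_force': 88.6835}
frac [0.003 0.    0.016] [0. 0. 0.] dist 0.005
```

{"name": "carry_out", "arguments": {"rows": [[0.001,0,0.006,0,0,0,1],[0.002,0,0.011,0,0,0,1],[0.003,0,0.016,0,0,0,1],[0.003,0,0.016,0,0,0,1],[0.003,0,0.016,0,0,0,1]]}}

```text
time_s: 52.68
tool_pos: [0.496, 0.322, 0.0696]
eef_rot: [-180.0, 11.7, 150.1]
force: [6.5, -2.2, -1.0]
finger_gap: 0.015
grasp_force: 88.8
```

{"name": "carry_out", "arguments": {"rows": [[0,0,0.004,0,0,0,1],[0,0,0.004,0,0,0,1],[0,0,0.004,0,0,0,1]]}}

```text
time_s: 52.93
tool_pos: [0.4961, 0.322, 0.0687]
eef_rot: [-180.0, 11.7, 150.1]
force: [4.9, -3.1, 0.7]
finger_gap: 0.0152
grasp_force: 89.2
```

{"name": "carry_out", "arguments": {"rows": [[0,0,0.004,0,0,0,1],[0,0,0.004,0,0,0,1],[0,0,0.004,0,0,0,1]]}}

```text
time_s: 53.18
tool_pos: [0.4963, 0.3221, 0.0686]
eef_rot: [-180.0, 11.7, 150.1]
force: [2.3, -3.5, 6.3]
finger_gap: 0.015
grasp_force: 90.0
```

{"name": "carry_out", "arguments": {"rows": [[0,0,0,0,0,0,0.75],[0,0,0,0,0,0,0.6],[0,0,0,0,0,0,0.3],[0,0,-0.01,0,0,0,0],[0,0,-0.02,0,0,0,0],[0,0,-0.02,0,0,0,0],[0,0,-0.02,0,0,0,0]]}}

```text
time_s: 53.77
tool_pos: [0.4932, 0.3243, 0.0732]
eef_rot: [180.0, 11.5, 150.1]
force: [0.4, -0.6, -0.2]
finger_gap: 0.0856
grasp_force: 0.0
```

{"name": "carry_out", "arguments": {"rows": [[0,0,-0.03,0,0,0,0],[0,0,-0.08,0,0,0,0],[0,0,-0.15,0,0,0,0],[0,0,-0.23,0,0,0,0],[0,0,-0.31,0,0,0,0],[0,0,-0.38,0,0,0,0],[0,0,-0.42,0.0,0.1,0,0],[0,0,-0.44,0,0.25,0,0],[0,0,-0.44,0,0.4,0,0],[0,0,-0.44,0,0.408,0,0]]}}

```text
time_s: 54.6
tool_pos: [0.4746, 0.3349, 0.2047]
eef_rot: [179.8, -0.1, 149.8]
force: [1.3, -1.8, 0.3]
finger_gap: 0.0854
grasp_force: 0.0
```

{"name": "carry_out", "arguments": {"rows": [[0,0,0,0,0,0,0],[0,0,0,0,0,0,0],[0,0,0,0,0,0,0],[0,0,0,0,0,0,0]]}}

```text
time_s: 54.93
tool_pos: [0.469, 0.3377, 0.2021]
eef_rot: [-180.0, -0.2, 150.3]
force: [-0.1, 0.3, 0.7]
finger_gap: 0.0857
grasp_force: 0.0
```

Run:
```python
from h import *
s=st(); print(s['qpos'].round(1)); c=snap('wrist'); S=snap('scene')
for n,c in(('W',c),('S',S)):
    g=c['frame'].astype(int); m=((g[...,0]-g[...,2])>40).astype(np.uint8)
    k,L,stt,ce=cv2.connectedComponentsWithStats(m); r=px(c,[[.4945,.3228,.117],[.4945,.3228,.065]])
    print(n,'upright grip top/bottom px',r.round(1).tolist())
    for i in range(1,k):
        if stt[i,4]>15 and np.linalg.norm(ce[i]-r.mean(0))<60: print(stt[i].tolist(),ce[i].round(1))
c=S; p=px(S,[[.4945,.3228,.06]])[0].astype(int); g=cv2.cvtColor(S['frame'],cv2.COLOR_RGB2GRAY)
```

```text
{'time_s': 54.9333, 'tool_pos': [0.469, 0.3377, 0.2021], 'eef_rot': [-179.9629, -0.2276, 150.2683], 'force': [-0.0846, 0.2847, 0.6509], 'finger_gap': 0.0857, 'grasp_force': 0.0}
[ -5.2  21.1 -41.6 101.6  15.3  63.2   8.4]
W upright grip top/bottom px [[259.6, 230.5], [259.6, 210.2]]
[251, 209, 8, 6, 25] [253.3 211. ]
[251, 215, 18, 25, 378] [260.1 228.8]
S upright grip top/bottom px [[377.2, 216.6], [372.6, 227.1]]
[374, 214, 10, 15, 86] [378.4 219.8]
```

Run:
```python
from h import *
plan((.49,.22,.19,137),(.5113,.1062,.18,123.7),(.5113,.1062,.1))
for k in (10,):
    d=np.radians(22.5)*np.arange(1,11)/10
    print([[round(float(.16*(np.cos(a)-1)/.3),3),round(float(-.16*np.sin(a)/.3),3),0,0,0,round(float(-a/.5),3),1] for a in d])
```

```text
[0.49 0.22 0.19] 137 -> [-0.254, -0.306, 0.04] rz 0.462 minrows 3
[0.5113 0.1062 0.18  ] 123.7 -> [-0.311, -0.229, 0.033] rz 0.464 minrows 3
[0.5113 0.1062 0.1   ] 123.7 -> [0.0, -0.0, 0.267] rz -0.0 minrows 2
[[-0.0, -0.021, 0, 0, 0, -0.079, 1], [-0.002, -0.042, 0, 0, 0, -0.157, 1], [-0.004, -0.063, 0, 0, 0, -0.236, 1], [-0.007, -0.083, 0, 0, 0, -0.314, 1], [-0.01, -0.104, 0, 0, 0, -0.393, 1], [-0.015, -0.125, 0, 0, 0, -0.471, 1], [-0.02, -0.145, 0, 0, 0, -0.55, 1], [-0.026, -0.165, 0, 0, 0, -0.628, 1], [-0.033, -0.185, 0, 0, 0, -0.707, 1], [-0.041, -0.204, 0, 0, 0, -0.785, 1]]
```

{"name": "carry_out", "arguments": {"rows": [[-0.03,-0.04,0,0,0,0.06,0.2],[-0.08,-0.1,0.01,0,0,0.15,0.2],[-0.14,-0.17,0.02,0,0,0.26,0.2],[-0.2,-0.24,0.03,0,0,0.37,0.2],[-0.254,-0.306,0.04,0,0,0.462,0.2]]}}

```text
time_s: 55.45
tool_pos: [0.491, 0.2165, 0.1898]
eef_rot: [-179.9, -0.2, 136.6]
force: [0.5, 0.3, -0.3]
finger_gap: 0.068
grasp_force: 0.0
```

{"name": "carry_out", "arguments": {"rows": [[-0.06,-0.05,0.01,0,0,0.1,0.2],[-0.13,-0.1,0.02,0,0,0.2,0.2],[-0.2,-0.15,0.03,0,0,0.3,0.2],[-0.26,-0.19,0.033,0,0,0.39,0.2],[-0.3,-0.22,0.033,0,0,0.45,0.2],[-0.311,-0.229,0.033,0,0,0.464,0.2],[-0.311,-0.229,0.033,0,0,0.464,0.2],[-0.311,-0.229,0.033,0,0,0.464,0.2],[-0.311,-0.229,0.033,0,0,0.464,0.2],[-0.311,-0.229,0.033,0,0,0.464,0.2]]}}

```text
time_s: 56.28
tool_pos: [0.5116, 0.1075, 0.18]
eef_rot: [-179.9, -0.2, 123.8]
force: [0.3, 0.5, 0.7]
finger_gap: 0.0682
grasp_force: 0.0
```

Run:
```python
from h import *
s=st(); print(s['qpos'].round(1)); c=snap('wrist'); p=px(c,[[.5113,.1062,.13],[.5113,.1062,.04]]); print(p)
g=cv2.cvtColor(c['frame'],cv2.COLOR_RGB2GRAY); u,v=p[0].astype(int)
for r in range(v-40,v+48,4): print(r,' '.join('%3d'%q for q in g[r,u-48:u+49:4]))
plan((.5113,.1062,.1,123.7))
```

```text
{'time_s': 56.2833, 'tool_pos': [0.5116, 0.1075, 0.18], 'eef_rot': [-179.9419, -0.24, 123.7831], 'force': [0.3453, 0.4716, 0.7436], 'finger_gap': 0.0682, 'grasp_force': 0.0}
[ 12.6  14.3 -32.4 110.4   8.8  57.8  10.2]
[[258.19129547 211.61158665]
 [258.65719592 181.42513326]]
171 182 184 187 170 180 175 181 178 186 185 179 196  76  84 196 183 188 178 196 189 184 186 188 187 192
175 184 184 179 180 179 180 179 184 187 179 184  29  30  25  27 196 181 192 188 189 186 180 188 190 187
179 184 172 183 177 180 178 188 191 190  75  79  33  31  32  28  80 193 190 188 189 187 189 188 183 190
183  68  85 182 176 176 187 193  68  79  81  34  28  32  33  28  28 189 191 185 183 186 189 185 193 208
187 108 106  71 176 181 186  77  87  83  86  31  34  35  30  37  37 193 189 187 188 192 185 210 205 211
191 104 105 104 110  96 178  88  86  84  90  27  33  30  36  40  33 196 190 182 187 187 189 205 211 203
195  79 103 101 110 109  75  85  84  92  90  29  35  34  38  36  39  94  90 199 184 189 184 209 203 205
199  13  16  88  80 109 106 105  78  90  95  26  33  46  48  53  40  77  89 130 185 200 210 199
[... 839 characters left out ...]
9
235  24  19 131 131 129  20  28  30  33  30  32  30 191 204 236 229 225 232 234 234  94  73  73  81 158
239  23  35 127 125 125 117  25  30  25  28  32  33  31 210 198 229 234 231 234  82  72  75 108 181 180
243  23  61 132 131 127 104  95  38  36  31  34  37  33 205 196 230 231 207  68  70  69 150 184 180 182
247  19 141 134 132 134 101 183 180  24  46  33  32  34 195 202 220 235  58  74  72 165 177 177 184 185
251  17  17  28  79 125  22  18 188 185  27  32  38  38  98 202 178  64  67  64 191 175 162 189 187 176
255  27  25  32  32  28  33  32  51 158 187  38  30  39  39 196  67  70  61 189 172 175  50  45 180 177
[0.5113 0.1062 0.1   ] 123.7 -> [-0.002, -0.003, 0.267] rz 0.002 minrows 2
```

{"name": "carry_out", "arguments": {"rows": [[0.002,0.004,0.05,0,0,0,0.25],[0.003,0.005,0.13,0,0,0,0.25],[0.003,0.005,0.21,0,0,0,0.25],[0.003,0.005,0.255,0,0,0,0.25],[0.003,0.005,0.267,0,0,0,0.25],[0.003,0.005,0.267,0,0,0,0.25],[0.003,0.005,0.267,0,0,0,0.6],[0.003,0.005,0.267,0,0,0,1],[0.003,0.005,0.267,0,0,0,1],[0.003,0.005,0.267,0,0,0,1]], "force": 60}}

```text
time_s: 57.17
tool_pos: [0.5131, 0.1072, 0.1011]
eef_rot: [-179.9, -0.1, 123.6]
force: [-0.2, -0.4, 4.7]
finger_gap: 0.0184
grasp_force: 58.4
```

{"name": "carry_out", "arguments": {"rows": [[0,0,0,0,0,0,1],[0,0,0,0,0,0,1],[0,0,0,0,0,0,1],[0,0,0,0,0,0,1]]}}

```text
time_s: 57.5
tool_pos: [0.5131, 0.1071, 0.1012]
eef_rot: [-179.9, -0.1, 123.6]
force: [-1.4, -1.8, 5.3]
finger_gap: 0.0182
grasp_force: 58.3
```

Run:
```python
from h import *
s=st(); v=s['tool_pos'][:2]-[.5995,-.0265]; print(np.linalg.norm(v),np.degrees(np.arctan2(v[1],v[0])))
```

```text
{'time_s': 57.5, 'tool_pos': [0.5131, 0.1071, 0.1012], 'eef_rot': [-179.9465, -0.1408, 123.5705], 'force': [-1.3548, -1.7602, 5.3117], 'finger_gap': 0.0182, 'grasp_force': 58.3495}
0.15913844351327958 122.89961803632748
```

{"name": "carry_out", "arguments": {"rows": [[0,-0.021,0,0,0,-0.079,1],[-0.002,-0.042,0,0,0,-0.157,1],[-0.004,-0.063,0,0,0,-0.236,1],[-0.007,-0.083,0,0,0,-0.314,1],[-0.01,-0.104,0,0,0,-0.393,1],[-0.015,-0.125,0,0,0,-0.471,1],[-0.02,-0.145,0,0,0,-0.55,1],[-0.026,-0.165,0,0,0,-0.628,1],[-0.033,-0.185,0,0,0,-0.707,1],[-0.041,-0.204,0,0,0,-0.785,1]]}}

```text
time_s: 58.33
tool_pos: [0.4699, 0.0647, 0.1011]
eef_rot: [179.8, -0.1, 146.3]
force: [-0.3, 3.1, 1.9]
finger_gap: 0.0184
grasp_force: 61.5
```

Run:
```python
from h import *
s=st(); v=s['tool_pos'][:2]-[.5995,-.0265]; print(np.linalg.norm(v),np.degrees(np.arctan2(v[1],v[0])),s['qpos'].round(0))
```

```text
{'time_s': 58.3333, 'tool_pos': [0.4699, 0.0647, 0.1011], 'eef_rot': [179.7629, -0.0938, 146.2644], 'force': [-0.3172, 3.1402, 1.9258], 'finger_gap': 0.0184, 'grasp_force': 61.4662}
0.1584865036595057 144.8708630771319 [ 19.  16. -35. 120.  13.  47.  33.]
```

Turning smoothly; two more arcs.

{"name": "carry_out", "arguments": {"rows": [[0,-0.021,0,0,0,-0.079,1],[-0.002,-0.042,0,0,0,-0.157,1],[-0.004,-0.063,0,0,0,-0.236,1],[-0.007,-0.083,0,0,0,-0.314,1],[-0.01,-0.104,0,0,0,-0.393,1],[-0.015,-0.125,0,0,0,-0.471,1],[-0.02,-0.145,0,0,0,-0.55,1],[-0.026,-0.165,0,0,0,-0.628,1],[-0.033,-0.185,0,0,0,-0.707,1],[-0.041,-0.204,0,0,0,-0.785,1]]}}

```text
time_s: 59.17
tool_pos: [0.4453, 0.0073, 0.1011]
eef_rot: [179.8, -0.1, 168.8]
force: [-0.1, 4.5, 5.1]
finger_gap: 0.0188
grasp_force: 61.8
```

{"name": "carry_out", "arguments": {"rows": [[0,-0.021,0,0,0,-0.079,1],[-0.002,-0.042,0,0,0,-0.157,1],[-0.004,-0.063,0,0,0,-0.236,1],[-0.007,-0.083,0,0,0,-0.314,1],[-0.01,-0.104,0,0,0,-0.393,1],[-0.015,-0.125,0,0,0,-0.471,1],[-0.02,-0.145,0,0,0,-0.55,1],[-0.026,-0.165,0,0,0,-0.628,1],[-0.033,-0.185,0,0,0,-0.707,1],[-0.041,-0.204,0,0,0,-0.785,1]]}}

```text
time_s: 60.0
tool_pos: [0.445, -0.0553, 0.1011]
eef_rot: [179.8, -0.1, -168.6]
force: [-1.9, 3.7, 7.5]
finger_gap: 0.0182
grasp_force: 62.1
```

Run:
```python
from h import *
s=st(); v=s['tool_pos'][:2]-[.5995,-.0265]; print(np.linalg.norm(v),np.degrees(np.arctan2(v[1],v[0])),s['qpos'].round(0))
```

```text
{'time_s': 60.0, 'tool_pos': [0.445, -0.0553, 0.1011], 'eef_rot': [179.8202, -0.0933, -168.6432], 'force': [-1.899, 3.667, 7.5489], 'finger_gap': 0.0182, 'grasp_force': 62.1356}
0.15714342151211105 -169.44065200230713 [ 38.  14. -39. 123.  12.  47.  93.]
```

{"name": "carry_out", "arguments": {"rows": [[0,-0.021,0,0,0,-0.079,1],[-0.002,-0.042,0,0,0,-0.157,1],[-0.004,-0.063,0,0,0,-0.236,1],[-0.007,-0.083,0,0,0,-0.314,1],[-0.01,-0.104,0,0,0,-0.393,1],[-0.015,-0.125,0,0,0,-0.471,1],[-0.02,-0.145,0,0,0,-0.55,1],[-0.026,-0.165,0,0,0,-0.628,1],[-0.033,-0.185,0,0,0,-0.707,1],[-0.041,-0.204,0,0,0,-0.785,1]]}}

```text
time_s: 60.83
tool_pos: [0.4677, -0.111, 0.101]
eef_rot: [179.6, -0.1, -146.1]
force: [-3.3, 2.3, 8.5]
finger_gap: 0.0181
grasp_force: 62.2
```

{"name": "carry_out", "arguments": {"rows": [[0,0,0,0,0,0,1],[0,0,0,0,0,0,1],[0,0,0,0,0,0,1],[0,0,0,0,0,0,1]]}}

```text
time_s: 61.17
tool_pos: [0.4683, -0.1118, 0.101]
eef_rot: [179.7, -0.1, -146.3]
force: [-3.5, 5.2, 10.1]
finger_gap: 0.0183
grasp_force: 62.5
```

Run:
```python
from h import *
s=st(); v=s['tool_pos'][:2]-[.5995,-.0265]; print(np.linalg.norm(v),np.degrees(np.arctan2(v[1],v[0])),s['qpos'].round(0))
```

```text
{'time_s': 61.1667, 'tool_pos': [0.4683, -0.1118, 0.101], 'eef_rot': [179.7078, -0.0792, -146.2505], 'force': [-3.4879, 5.1533, 10.0673], 'finger_gap': 0.0183, 'grasp_force': 62.4856}
0.15651824458171845 -146.95841572724973 [ 45.  19. -41. 119.  16.  48. 119.]
```

Run:
```python
from h import *
P=np.array([(.5131,.1071),(.4699,.0647),(.4453,.0073),(.445,-.0553),(.4683,-.1118)])
x=np.linalg.lstsq(np.c_[2*P,np.ones(5)],(P**2).sum(1),rcond=None)[0]; c=x[:2]; print(c,np.sqrt(x[2]+c@c)); a=np.degrees(np.unwrap(np.arctan2(*(P-c).T[::-1]))); print(a,a[-1]-a[0])
snap('top')
```

```text
[ 0.59973089 -0.02470099] 0.15769352541175952
[123.31634116 145.44886883 168.29292269 191.18626806 213.53236167] 90.21602051289506
```

{"name": "carry_out", "arguments": {"rows": [[0,-0.008,0,0,0,-0.03,1],[0,-0.016,0,0,0,-0.06,1],[-0.001,-0.022,0,0,0,-0.08,1],[-0.001,-0.022,0,0,0,-0.08,1],[-0.001,-0.022,0,0,0,-0.08,1],[-0.001,-0.022,0,0,0,-0.08,1]]}}

```text
time_s: 61.72
tool_pos: [0.4685, -0.1123, 0.101]
eef_rot: [179.1, -0.3, -144.0]
force: [-13.8, 14.4, 22.3]
finger_gap: 0.0181
grasp_force: 64.5
```

Run:
```python
from h import *
s=st(); v=s['tool_pos'][:2]-[.5995,-.0265]; a=np.arctan2(v[1],v[0]); print(np.degrees(a), s['force'][:2]@[-np.sin(a),np.cos(a)])
```

```text
{'time_s': 61.7167, 'tool_pos': [0.4685, -0.1123, 0.101], 'eef_rot': [179.1298, -0.3068, -144.0484], 'force': [-13.8348, 14.4399, 22.2646], 'finger_gap': 0.0181, 'grasp_force': 64.5202}
-146.78995732438233 -19.658851051408917
```

{"name": "carry_out", "arguments": {"rows": [[0,0.012,0,0,0,0.04,1],[0.001,0.022,0,0,0,0.08,1],[0.001,0.022,0,0,0,0.08,1],[0.001,0.022,0,0,0,0.08,0.7],[0.001,0.022,0,0,0,0.08,0.5],[0.001,0.022,0,0,0,0.08,0.3],[0.001,0.022,0,0,0,0.08,0.3],[0.001,0.022,0,0,0,0.08,0.3]]}}

```text
time_s: 62.38
tool_pos: [0.4678, -0.1156, 0.0993]
eef_rot: [179.8, -0.1, -146.5]
force: [0.0, -0.0, 0.5]
finger_gap: 0.06
grasp_force: 0.0
```

{"name": "carry_out", "arguments": {"rows": [[0,0,-0.04,0,0,0,0.3],[0,0,-0.1,0,0,0,0.3],[0,0,-0.18,0,0,0,0.3],[0,0,-0.26,0,0,0,0.3],[0,0.05,-0.33,0,0,0,0.3],[0,0.15,-0.4,0,0,0,0.3],[0.08,0.2,-0.45,0,0,0,0.3],[0.16,0.2,-0.45,0,0,0,0.3],[0.2,0.2,-0.45,0,0,0,0.3],[0.2,0.2,-0.45,0,0,0,0.3]]}}

```text
time_s: 63.22
tool_pos: [0.383, -0.1, 0.2354]
eef_rot: [179.9, -0.2, -146.7]
force: [0.0, -0.6, -0.7]
finger_gap: 0.0602
grasp_force: 0.0
```

Run:
```python
from h import *
st(); T=snap('top'); S=snap('scene')
C=np.array([.5995,-.026])
# handle top expected at 90 deg from start (.512,.1065)
h0=np.array([.5115,.106])-C; h=C+[-h0[1],h0[0]]; print('exp handle',h,px(T,[[*h,.13]]))
g=cv2.cvtColor(T['frame'],cv2.COLOR_RGB2GRAY); u,v=px(T,[[*h,.13]])[0].round().astype(int)
for r in range(v-9,v+10): print(' '.join('%3d'%q for q in g[r,u-12:u+13]))
# bowl rim/pellets at expected new bowl centre
b0=np.array([.5015,-.007])-C; b=C+[-b0[1],b0[0]]; print('bowl',b)
m=np.zeros(g.shape,np.uint8); q=px(T,[[*b,.061]])[0].astype(int); cv2.circle(m,tuple(map(int,q)),26,1,-1)
k,L,stt,ce=cv2.connectedComponentsWithStats(((g>95)&(m>0)).astype(np.uint8))
for i in range(1,k):
    if stt[i,4]>8: P=w(T,[ce[i]],.061)[0][:2]; print(stt[i,4],(P-b).round(4))
# rod
gs=T['frame'].astype(int); mm=((gs[...,0]-gs[...,2])>40).astype(np.uint8); k,L,stt,ce=cv2.connectedComponentsWithStats(mm)
for i in range(1,k):
    if stt[i,4]>8 and np.linalg.norm(ce[i]-px(T,[[.4945,.3228,.117]])[0])<25: print('rod',stt[i].tolist(),ce[i],w(T,[ce[i]],.115))
cv2.imwrite('pics/last.png',T['frame'][:,:,::-1])
```

```text
{'time_s': 63.2167, 'tool_pos': [0.383, -0.1, 0.2354], 'eef_rot': [179.9304, -0.2375, -146.6696], 'force': [0.0281, -0.6214, -0.6956], 'finger_gap': 0.0602, 'grasp_force': 0.0}
exp handle [ 0.4675 -0.114 ] [[302.8490421  236.24401149]]
152 150 150 151 151 153 152 152 166 171 170 171 169 169 170 170 171 170 169 168 169 168 165 166 167
152 151 151 151 152 152 152 151 165 170 170 170 169 169 170 169 170 170 169 168 168 168 166 166 169
152 150 150 151 151 153 152 151 165 171 171 170 170 168 170 171 170 170 169 168 169 167 165 167 169
152 150 151 151 152 152 152 151 155 167 171 170 169 170 170 170 170 171 169 168 169 167 166 167 170
151 151 149 151 152 152 152 151 151 155 166 169 170 169 170 170 170 170 168 169 167 166 166 168 170
152 150 151 151 152 152 153 151 150 150 148 147 147 164 169 170 170 170 169 169 168 166 166 169 168
151 150 150 151 151 152 151 151 128 100  87  85  84 107 131 151 166 169 168 169 168 166 166 168 143
151 150 150 151 152 153 137 119  77  38  29  28  25  35  62 133 165 169 168 169 168 166 167 143  98
151 151 151 151 151 128  88  57  36  32  32  31  28  26  26  97 
[... 594 characters left out ...]
6  81  71  70  72  72  71  94 108 112 111
150 150 151 151 141 135 130 122 127 129  98  82  88  88  78  65  55  65  71  71  71  82 105 113 112
150 150 150 150 148 145 146 145 149 148 137 134 106  76  63  54  62  68  70  72  71  71 100 111 111
150 149 150 150 151 149 149 149 149 147 147 131  95  64  56  64  68  70  70  71  70  92 108 113 112
149 150 149 149 149 150 149 150 150 146 127  97  76  69  67  69  70  69  69  70  72 102 115 111 111
bowl [ 0.5805 -0.124 ]
36 [ 0.0591 -0.0032]
27 [0.043  0.0387]
26 [0.0198 0.0546]
71 [ 0.0016 -0.0081]
55 [-0.0072 -0.0576]
29 [-0.0105  0.0569]
143 [-0.0477  0.021 ]
rod [118, 225, 11, 12, 85] [122.82352941 230.47058824] [[0.49148129 0.32517426 0.115     ]]
```

```bash
python3 -c "
from bench import ctrl
print(ctrl.hand_in())"
```

```text
the job is handed in; nothing more can be done
None
```

The job was handed in at about 63 s of the 208 s allowed; no verdict came back. My last camera and force checks indicate that all four blocks are in the bowl, the rod made more than four turns and moved every pellet, nothing spilled, the rod is back upright in its holder, and the plate is at its second detent with the robot clear.

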